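# Change over the modules in a burn-in chamber

## Robot

A 6-joint arm with a two-finger parallel gripper is mounted at the origin on the work surface. World frame = base frame: x ahead of the robot, y to its left, z up, the work surface at z = 0. Lengths are in m, angles in degrees, forces in N, time in s.
With the tool pointing down it reaches from about 0.25 to 0.725 m from the base axis. Payload 9.7 kg.
Tool frame: the origin (TCP) lies between the finger pads; the fingertips stand 19 mm ahead of it and the grasp point (between the pads) is the TCP; z points along the fingers, y is the line along which they close (so a half turn about z gives the same grasp; the last joint's range is limited). The gripper opens to 85 mm and grips with 20 to 120 N. Pads are 22 mm wide; open, the fingers measure 114 mm over their backs; the gripper's body (76 mm by 85 mm) begins 54 mm behind the grasp point. The pads swing forward as they close: fully open they stand 13 mm farther back than shut.
Start: joints at [69.672, 4.979, 10.078, 95.1, 0, 90], TCP at [0.191, 0.516, 0.25] pointing down, gripper open.
Joint ranges: [-179.16, 179.16], [-48.56, 103.87], [-65.8, 70.77], [-126.05, 130.52], [-82.76, 87.17], [-180, 180]. Speed limits (degrees/s): [127.2, 127.2, 147.25, 180, 180, 180].

## Interface

Orientations are given as [roll, pitch, yaw] about the fixed x, y, z axes, in that order (R = Rz(yaw) Ry(pitch) Rx(roll)).
In Python, from workcell import bot gives the robot as it stands. The module is installed in compiled form; this text tells all that it offers.
- The arm moves only by the shell command python3 -m crank 'ROWS' [OPENING] [FORCE]. ROWS is JSON, a list that holds one entry, the list of rows, each a list of 6 numbers: the shift along the world's x, y, z as a fraction of full scale, then the turn, a rotation vector about the world's x, y, z as a fraction of full scale. In form: [[[x, y, z, wx, wy, wz], ...]]. A call has 1 to 20 rows; each row shifts and turns the commanded pose from where the row before left it; what a row does not reach is not made up. Full scale, the value 1, is 20 mm for a shift and 0.12 rad for a turn. A row lasts 1/12 s, in which the tool goes at most 41.7 mm and 7.16 degrees, less where a joint would pass 70% of its speed; a pose out of reach is approached as far as the arm can. A call with a number of a shift or a turn outside -1 to 1 is refused whole. A call with a gripper value outside its range is refused whole. OPENING is the opening, from 0 (shut) to 1 (fully open), set as the call begins (- or left out, the last holds). The fingers move at their own pace and stop on an object; FORCE is the grip in N (left out, the last holds). Time passes only in rows, so rows that do not move let the fingers close. It gives the time, the measured TCP pose, the force, the opening and the grip force at its end, in the units of the state.
- bot.get_obs(): the state, without advancing time (a new reading comes with each control period).
- bot.camera(name): name is "scene" or "side" or "wrist"; returns the picture (400x640x3 uint8, red, green, blue); there is no depth.
- bot.camera_model(name): a dict with "vertical_fov" (degrees; the focal length in pixels is half the picture's height over the tangent of half this angle, whatever the lens; pixels are square), "cx", "cy" (the principal point, pixels), "R" (3x3) and "t" (3): a world point X has camera coordinates R X + t. Camera axes: x right, y down, z forward; pixel columns grow to the right and rows downward; lengths in m; the calibration is good to about 2 mm. A picture is of the moment at which its call begins: read the wrist's pose just before it. camera_model takes no time and is no camera call; for the wrist camera it gives the pose at the moment of the call.
- bot.job_done(): hands the job in; it is judged then, once.
The state is a dict: "time": time; "q": joint angles; "qd": joint speeds; "joint_efforts": joint torques, N m; "ee_pos": TCP position; "tcp_rot": TCP orientation; "wrist_force": force on the tool from outside, world axes, zero at the start; "torque": the same for the moment, N m; "opening": finger opening in m; "grasp_force": force on a finger pad.
Only numpy, scipy, OpenCV 4.12 (cv2) and the standard library are available. Lean on these libraries where they do the work, as an engineer would, in place of code of your own. Each camera call takes 0.05 s, during which the arm holds its last target. There are 200 camera calls.

## Task

Slide the chamber's window fully open, take out the two tested modules and lay them in the black tray, stacked in one square, flush pile. Then stack all the waiting modules from the bench flat in one square, flush pile on the marked plate in the middle of the chamber floor, lengthwise like the plate, slide the window fully shut and press the start button. Leave the other things on the bench where they are.

Things in the scene. Friction and masses are not known exactly. Their poses are not given: they have to be found in the camera images.
- chamber: white top-loading burn-in chamber fixed to the bench, 56 mm high. Origin on the bench under the centre of its well; x from its front (robot side) to its back, z up. Well 174 (x) x 230 mm (y) inside, floor 6 mm above the bench, walls 8 mm; a flush plate 110 x 70 mm, long side along x, marks the floor's middle. A flat deck, level with the walls, lies behind the well (x 87 to 292 mm)
- window (a joint): the chamber's clear sliding window, 187 x 242 mm, over the well: 0 = fully shut, 0.188 m = fully open (slid along the chamber's +x, back over the deck). Its pane lies 57 to 63 mm above the bench. It stays where it is left
- handle (a point): top centre of the window's handle, 95 mm above the bench: a black upright bar 12 mm thick (chamber x), 80 mm long (chamber y), rising 32 mm above the pane, 11 mm in from the front edge of the window; moves with the window (82 mm in front of the well's centre when shut)
- start_top (a point): centre of the top of the grey start button, 26 mm across, in a black ring on the grey control box (54 mm high; chamber x -95 to 55, y -123 to -187 mm) at the chamber's right; pressed straight down
- start (a joint): start button's travel: 0 = up, 0.006 m = fully pressed (spring, about 5 N)
- tray: loose flat black tray 150 (x) x 180 (y) mm with a low rim 10 mm high and 4 mm thick, floor 4 mm thick; 0.5 kg; origin at the centre of its underside
- done1: flat aluminium module, a plain box 96 (its x) x 56 (its y) x 12 mm thick, 160 g; origin at the centre of its underside, z up; all modules look alike. Tested: lies in the chamber at the start
- done2: flat aluminium module, a plain box 96 (its x) x 56 (its y) x 12 mm thick, 160 g; origin at the centre of its underside, z up; all modules look alike. Tested: lies on top of done1 in the chamber at the start
- new1: flat aluminium module, a plain box 96 (its x) x 56 (its y) x 12 mm thick, 160 g; origin at the centre of its underside, z up; all modules look alike. Waiting to be tested: lies on the bench to the left of the chamber at the start; some are absent in some runs
- new2: flat aluminium module, a plain box 96 (its x) x 56 (its y) x 12 mm thick, 160 g; origin at the centre of its underside, z up; all modules look alike. Waiting to be tested: lies on the bench to the left of the chamber at the start; some are absent in some runs
- new3: flat aluminium module, a plain box 96 (its x) x 56 (its y) x 12 mm thick, 160 g; origin at the centre of its underside, z up; all modules look alike. Waiting to be tested: lies on the bench to the left of the chamber at the start; some are absent in some runs
- new4: flat aluminium module, a plain box 96 (its x) x 56 (its y) x 12 mm thick, 160 g; origin at the centre of its underside, z up; all modules look alike. Waiting to be tested: lies on the bench to the left of the chamber at the start; some are absent in some runs
- meter: hand-held power meter 110 x 62 x 24 mm, grey with a black screen and round keys; lies among the waiting modules; not part of the job (origin at the centre of its underside)
- dispenser: white bottle 60 mm across, 120 mm high; not part of the job (origin at the centre of its underside)
- driver: screwdriver lying in front of the chamber; not part of the job (origin at the centre of its underside)
- tape: white roll 70 mm across, 18 mm high; not part of the job (origin at the centre of its underside)
Not all that is in view belongs to the job. What is shaped like the new1 but turquoise or yellow is not meant. Leave any orange look-alike of the new4 alone.

How it is judged:
By the outcome, as a careful person would: the job done as asked, in the order asked, and still so for the second after the job is handed in, with the robot touching nothing.
Of new1, new2, new3, new4 only 2 to 4 are there at a start; the rules pass over those that are not, and their reading is None.
At some moment in a run one of tray, new1, new2, new3, new4 may be knocked a few centimetres aside while the robot is not near it.
It also fails if it takes over 210 s, if anything falls off the work surface, if the arm or the gripper's body presses on something with over 40 N, if the wrist force passes 120 N, or if a joint passes its speed limit or range.

## Working session

There is one attempt and no reset: what is moved stays moved. The work goes in short steps, Python scripts to look and compute and a shell command to move; the robot and the scene stay as the last step left them, time stands still between calls to the robot, and variables do not carry over. Pictures are saved under pics/ and viewed, at most 14 in all, crops included, and the job is handed in when it is done.

```bash
mkdir -p pics
cat > h.py <<'E'
import numpy as np, cv2
from workcell import bot
def cam(name):
    m=bot.camera_model(name); im=bot.camera(name)
    return im,m
def K(m): 
    f=200/np.tan(np.radians(m["vertical_fov"])/2); return f,m["cx"],m["cy"]
def ray(m,px,z):
    f,cx,cy=K(m); R=np.array(m["R"]);t=np.array(m["t"])
    px=np.atleast_2d(np.array(px,float))
    d=np.c_[(px[:,0]-cx)/f,(px[:,1]-cy)/f,np.ones(len(px))]@R
    c=-R.T@t
    return c+d*((z-c[2])/d[:,2])[:,None]
def proj(m,X):
    f,cx,cy=K(m); p=np.atleast_2d(X)@np.array(m["R"]).T+np.array(m["t"])
    return np.c_[f*p[:,0]/p[:,2]+cx,f*p[:,1]/p[:,2]+cy]
def save(im,n): cv2.imwrite("pics/"+n,im[:,:,::-1])
E
python3 - <<'E'
from h import *
o=bot.get_obs();print(o)
for n in ("scene","side","wrist"):
    im,m=cam(n);save(im,n+"0.png");np.save(n+"0.npy",im)
    print(n,m)
E
```

```text
{'time': 0.0, 'q': array([ 6.96707151e+01,  5.01059700e+00,  1.00341767e+01,  9.50994315e+01,
       -1.90918416e-04,  9.00001816e+01]), 'qd': array([-0.04387648, -0.04238244,  0.028201  , -0.00141973,  0.04180044,
       -0.07601179]), 'joint_efforts': array([-1.56568887e-03, -5.20398688e+01,  4.64795423e+01,  1.66603649e-02,
       -2.91737126e-05,  3.07589585e-05]), 'ee_pos': array([0.19100764, 0.5155482 , 0.2495854 ]), 'tcp_rot': array([-1.79924148e+02,  1.91158706e-04,  1.59670534e+02]), 'wrist_force': array([ 0.0868587 , -0.68030209, -0.19937366]), 'torque': array([-0.01804432,  0.05295929, -0.0465909 ]), 'grasp_force': 0.0, 'opening': 0.08546600517703017}
scene {'vertical_fov': 46.99994142438626, 'cx': 316.01636036939436, 'cy': 195.8826026967074, 'R': array([[ 8.43550974e-04,  9.99996092e-01,  2.66522297e-03],
       [ 8.20016108e-01,  8.33691150e-04, -5.72339836e-01],
       [-5.72339822e-01,  2.66832359e-03, -8.20012200e-01]]), 't': array([-0.08362621, -0.38681051,  1.86554234])}
side {'vertical_fov': 43.92642756412043, 'cx': 331.00408661962814, 'cy': 199.84013120753667, 'R': array([[ 0.88754662, -0.46062787,  0.00910857],
       [-0.35099057, -0.68883774, -0.63427769],
       [ 0.2984403 ,  0.55975399, -0.77305165]]), 't': array([-0.43896832,  0.30736939,  1.23910272])}
wrist {'vertical_fov': 59.12535095876883, 'cx': 317.44340738563557, 'cy': 197.5876488927497, 'R': array([[ 3.47907569e-01,  9.37528555e-01, -7.29177994e-04],
       [ 8.92974380e-01, -3.31136838e-01,  3.04869073e-01],
       [ 2.85582004e-01, -1.06717395e-01, -9.52393992e-01]]), 't': array([-0.54911376, -0.03795533,  0.3794608 ])}
```

View pics/scene0.png

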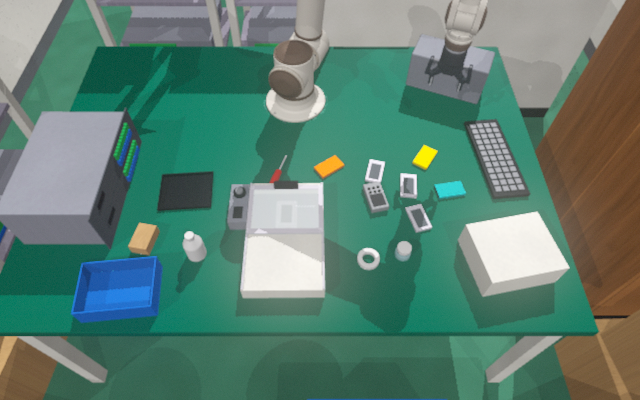

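View pics/side0.png

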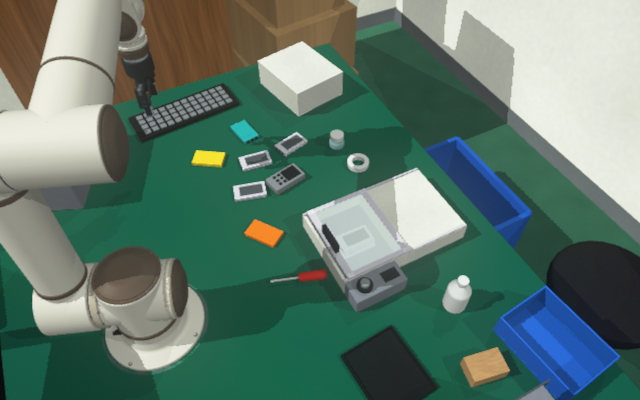

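The scene view shows three waiting modules at about (375,171), (409,185) and (419,217), with the meter at (376,197). The tray is at (186,191), the chamber at (285,240), its handle at (287,185) and the control box at (238,205). The side view agrees with this.

Run:
```python
from h import *
im=np.load("scene0.npy");m=bot.camera_model("scene")
g=cv2.cvtColor(im,cv2.COLOR_RGB2HSV)
# chamber: low-saturation bright
w=((g[...,1]<60)&(g[...,2]>120)).astype(np.uint8)
def comps(mask,z,box,amin=40):
    k=np.zeros_like(mask);x0,y0,x1,y1=box;k[y0:y1,x0:x1]=mask[y0:y1,x0:x1]
    for c in cv2.findContours(k,cv2.RETR_EXTERNAL,cv2.CHAIN_APPROX_NONE)[0]:
        if cv2.contourArea(c)<amin: continue
        P=ray(m,c[:,0],z)[:,:2]
        (x,y),(a,b),th=cv2.minAreaRect((P*1000).astype(np.float32))
        print(np.round([x,y,a,b,th],1),cv2.contourArea(c),cv2.boundingRect(c))
print("chamber");comps(w,.056,(242,175,335,305),1000)
print("modules");comps(w,.012,(340,150,450,245))
d=((g[...,2]<50)).astype(np.uint8)
print("tray");comps(d,.01,(145,160,225,220),300)
print("btn",ray(m,[[238,190],[287,185]],.06), "handle",ray(m,[287,183],.095))
```

```text
chamber
[662.9 -26.3 414.6 273.9   1.1] 9123.0 (242, 182, 84, 117)
modules
[567.2 423.3 102.2  61.6  15.6] 440.5 (405, 204, 27, 29)
[433.8 405.1  56.6 107.1  83.7] 379.0 (400, 173, 17, 26)
[430.9 288.1  81.9 230.1  89.3] 834.0 (363, 159, 26, 54)
tray
btn [[ 0.4898206  -0.1773912   0.06      ]
 [ 0.46894255 -0.01457646  0.06      ]] handle [[ 0.48648404 -0.01224107  0.095     ]]
```

View pics/wrist0.png

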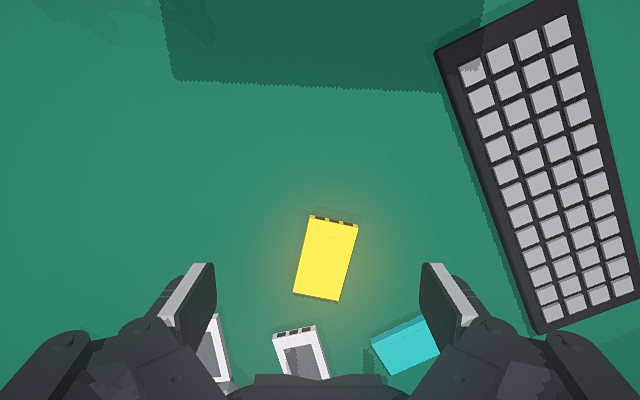

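The wrist view shows the yellow decoy in the middle. The tips of two modules are at (215,350) and (300,350), at the lower edge.

```bash
cat >> h.py <<'E'
def Rz(d):
    a=np.radians(d);return np.array([[np.cos(a),-np.sin(a)],[np.sin(a),np.cos(a)]])
def plan(x,y,z,yaw=None,frm=None):
    """distance to go in units (20 mm; 0.12 rad)"""
    o=bot.get_obs();p=o["ee_pos"] if frm is None else np.array(frm)
    d=(np.array([x,y,z])-p)/.02
    t=0 if yaw is None else ((yaw-o["tcp_rot"][2]+180)%360-180)/np.degrees(.12)
    print("now",np.round(p,4),np.round(o["tcp_rot"],2),"t",round(o["time"],2),"units xyz",np.round(d,3),"turn",round(t,3))
def where():
    o=bot.get_obs();print(round(o["time"],2),np.round(o["ee_pos"],4),np.round(o["tcp_rot"],2),"F",np.round(o["wrist_force"],1),"op",round(o["opening"],4),"g",round(o["grasp_force"],1),"q",np.round(o["q"],1))
E
python3 - <<'E'
from h import *
m=bot.camera_model("wrist");R=np.array(m["R"]);t=np.array(m["t"]);c=-R.T@t
o=bot.get_obs()
print(c,c-o["ee_pos"],"fwd",R[2]); 
print("tool-frame xy (Rz(yaw)^T)",Rz(o["tcp_rot"][2]).T@(c-o["ee_pos"])[:2], Rz(o["tcp_rot"][2]).T@R[2][:2])
# desired chamber look: yaw 180
for yaw in (90,180):
  x,y=Rz(yaw)@(Rz(o["tcp_rot"][2]).T@(c-o["ee_pos"])[:2]); print(yaw,"cam offset",x,y,"look", Rz(yaw)@(Rz(o["tcp_rot"][2]).T@R[2][:2]))
plan(.48,0,.30,90); plan(.48,-.015,.25,180)
E
```

```text
[0.11656933 0.54274335 0.37265983] [-0.07446298  0.02715404  0.12290695] fwd [ 0.2856401  -0.1065607  -0.95239412]
tool-frame xy (Rz(yaw)^T) [0.07925851 0.00040746] [-0.30486879  0.0006854 ]
90 cam offset -0.00040745597397449283 0.07925850963630708 look [-0.0006854  -0.30486879]
180 cam offset -0.07925850963630708 -0.000407455973974488 look [ 0.30486879 -0.0006854 ]
now [0.191  0.5156 0.2498] [-179.94    0.    159.67] t 0.15 units xyz [ 14.448 -25.779   2.512] turn -10.133
now [0.191  0.5156 0.2498] [-179.94    0.    159.67] t 0.15 units xyz [ 1.4448e+01 -2.6529e+01  1.2000e-02] turn 2.957
```

```bash
python3 -m crank '[[[0.55,-0.95,0.18,0,0,0.106],[0.55,-0.95,0.18,0,0,0.106],[0.55,-0.95,0.18,0,0,0.106],[0.55,-0.95,0.18,0,0,0.106],[0.55,-0.95,0.18,0,0,0.106],[0.55,-0.95,0.18,0,0,0.106],[0.55,-0.95,0.18,0,0,0.106],[0.55,-0.95,0.18,0,0,0.106],[0.55,-0.95,0.18,0,0,0.106],[0.55,-0.95,0.18,0,0,0.106],[0.55,-0.95,0.18,0,0,0.106],[0.55,-0.95,0.18,0,0,0.106],[0.55,-0.95,0.18,0,0,0.106],[0.55,-0.95,0.18,0,0,0.106]]]' 1
python3 -m crank '[[[0.55,-0.95,0.18,0,0,0.106],[0.55,-0.95,0.18,0,0,0.106],[0.55,-0.95,0.18,0,0,0.106],[0.55,-0.95,0.18,0,0,0.106],[0.55,-0.95,0.18,0,0,0.106],[0.55,-0.95,0.18,0,0,0.106],[0.55,-0.95,0.18,0,0,0.106],[0.55,-0.95,0.18,0,0,0.106],[0.55,-0.95,0.18,0,0,0.106],[0.55,-0.95,0.18,0,0,0.106],[0.55,-0.95,0.18,0,0,0.106],[0.55,-0.95,0.18,0,0,0.106],[0.55,-0.95,0.18,0,0,0.106],[0.55,-0.95,0.18,0,0,0.106],[0,0,0,0,0,0],[0,0,0,0,0,0]]]'
python3 - <<'E'
from h import *
where(); im,m=cam("wrist"); save(im,"w1.png"); np.save("w1.npy",im); import pickle; pickle.dump(m,open("w1.pkl","wb"))
E
```

```text
time: 1.32
ee_pos: [0.3454, 0.2487, 0.3008]
tcp_rot: [-180.0, -0.0, 169.9]
wrist_force: [0.8, 0.6, -0.5]
opening: 0.0853
grasp_force: 0.0
time: 2.65
ee_pos: [0.4994, -0.017, 0.3506]
tcp_rot: [180.0, -0.1, 180.0]
wrist_force: [-0.3, 1.0, -0.4]
opening: 0.0854
grasp_force: 0.0
2.65 [ 0.4994 -0.017   0.3506] [ 1.7999e+02 -6.0000e-02  1.7997e+02] F [-0.3  1.  -0.4] op 0.0854 g 0.0 q [ -2.    1.7  18.1 106.4   0.   -1.9]
```

View pics/w1.png

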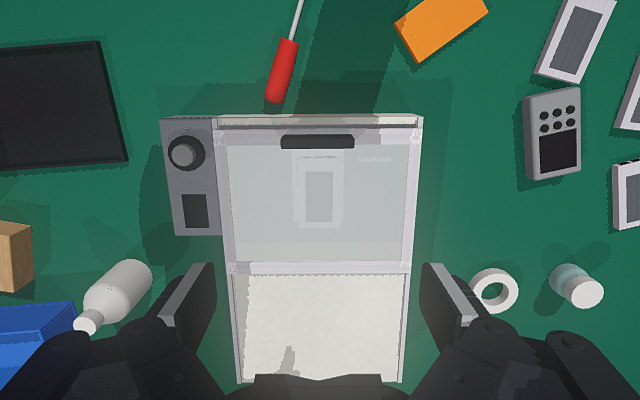

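The wrist view shows the button at (183,152), the handle top at (318,141) and the tested modules through the pane at (319,190). The tray's corners are at (103,41) and (128,160). The front and rear edges of the pane are at y≈128 and 265.

Run:
```python
from h import *
import pickle
im=np.load("w1.npy");m=pickle.load(open("w1.pkl","rb"))
g=cv2.cvtColor(im,cv2.COLOR_RGB2HSV)
def rect(mask,z,box):
    k=np.zeros_like(mask);x0,y0,x1,y1=box;k[y0:y1,x0:x1]=mask[y0:y1,x0:x1]
    c=max(cv2.findContours(k,cv2.RETR_EXTERNAL,cv2.CHAIN_APPROX_NONE)[0],key=cv2.contourArea)
    P=ray(m,c[:,0],z)[:,:2]
    (x,y),(a,b),th=cv2.minAreaRect((P*1000).astype(np.float32)); print(np.round([x,y,a,b,th],1),cv2.boundingRect(c)); return c
d=(g[...,2]<45).astype(np.uint8)
print("handle");rect(d,.095,(270,128,365,152))
print("ring");rect(d,.056,(162,130,210,176))
# chamber sides: fit lines to left/right boundary of not-green
green=((g[...,0]>65)&(g[...,0]<95)&(g[...,1]>90))
ng=(~green).astype(np.uint8)
rows=range(180,262,6)
R=[(300+np.argmax(green[r,300:]),r) for r in rows]
P=ray(m,R,.056);print("right edge y fit",np.polyfit(P[:,0],P[:,1],1),P[[0,-1],:2])
rows=range(240,256,3); L=[(300-np.argmax(green[r,300::-1]),r) for r in rows];print("left",ray(m,L,.056)[[0,-1],:2])
cols=range(240,411,10); F=[(c,200-np.argmax(green[200::-1,c])) for c in cols]
P=ray(m,F,.056);print("front x fit",np.polyfit(P[:,1],P[:,0],1),P[[0,-1],:2])
print("btn",ray(m,[183,152],.064)); print("done", ray(m,[[303,172],[334,172],[303,222],[334,222]],.03)); print("tray",ray(m,[[103,41],[128,160]],.010))
```

```text
handle
[484.8 -35.2  20.5   0.   89.9] (291, 148, 20, 1)
ring
[ 491.3 -182.4   20.9   42.9   53.1] (168, 136, 28, 32)
right edge y fit [0.00442557 0.10479025] [[0.53100078 0.10738499]
 [0.63701814 0.10734637]]
left [[ 0.61079479 -0.1416573 ]
 [ 0.63225449 -0.14608729]]
front x fit [-0.00657834  0.4504134 ] [[ 0.45078986 -0.10624093]
 [ 0.44989366  0.08998126]]
btn [[ 0.49463551 -0.17426825  0.064     ]]
done [[ 0.52703457 -0.03553365  0.03      ]
 [ 0.52708724  0.00447713  0.03      ]
 [ 0.59630345 -0.03647284  0.03      ]
 [ 0.59636438  0.00539011  0.03      ]]
tray [[ 0.36916617 -0.27577907  0.01      ]
 [ 0.51512416 -0.26958656  0.01      ]]
```

Run:
```python
from h import *
import pickle
im=np.load("w1.npy");m=pickle.load(open("w1.pkl","rb"))
print(im[128:154,318].tolist())
print(im[142,272:290].sum(1).tolist(),im[142,345:362].sum(1).tolist())
for r in (135,149): print(r,ray(m,[[281,r],[318,r],[354,r]],.095)[:,:2],ray(m,[318,r],.063)[0,:2])
print("front", ray(m,[[318,127],[318,118],[318,265]],.06)[:,:2],ray(m,[[318,112],[318,118]],0)[:,:2])
print(im[108:130,350].tolist())
save(cv2.resize(im[100:280,150:440],None,fx=2.6,fy=2.6,interpolation=cv2.INTER_CUBIC),"w1c.png")
```

```text
[[123, 128, 129], [143, 143, 146], [137, 135, 139], [136, 134, 139], [142, 140, 145], [150, 147, 152], [71, 71, 72], [48, 48, 49], [53, 55, 55], [54, 55, 53], [55, 56, 56], [59, 60, 60], [62, 62, 63], [61, 63, 63], [59, 61, 61], [62, 65, 65], [63, 64, 65], [63, 64, 64], [62, 63, 63], [57, 57, 58], [74, 76, 78], [205, 209, 209], [195, 200, 199], [192, 196, 196], [191, 195, 195], [192, 196, 196]]
[490, 491, 490, 488, 490, 490, 496, 514, 299, 161, 190, 197, 196, 191, 198, 195, 192, 198] [181, 183, 182, 180, 186, 177, 181, 175, 154, 331, 532, 503, 499, 498, 499, 499, 498]
135 [[ 0.47085272 -0.05575627]
 [ 0.4709009  -0.01629517]
 [ 0.47094779  0.02210646]] [ 0.47519307 -0.0162212 ]
149 [[ 0.48586526 -0.05624466]
 [ 0.48591544 -0.0163045 ]
 [ 0.48596427  0.02256341]] [ 0.49147675 -0.01623132]
front [[ 0.46639798 -0.01620855]
 [ 0.45619938 -0.01620221]
 [ 0.6449418  -0.0163195 ]] [[ 0.45374594 -0.01605699]
 [ 0.46143327 -0.01606177]]
[[36, 69, 58], [37, 70, 58], [38, 71, 59], [36, 69, 58], [30, 65, 53], [70, 91, 82], [121, 118, 114], [117, 116, 111], [110, 109, 104], [151, 150, 143], [162, 161, 155], [160, 159, 153], [160, 158, 152], [160, 159, 152], [162, 161, 154], [169, 167, 160], [112, 111, 112], [91, 92, 97], [91, 94, 98], [88, 90, 95], [120, 124, 126], [153, 149, 155]]
```

View pics/w1c.png

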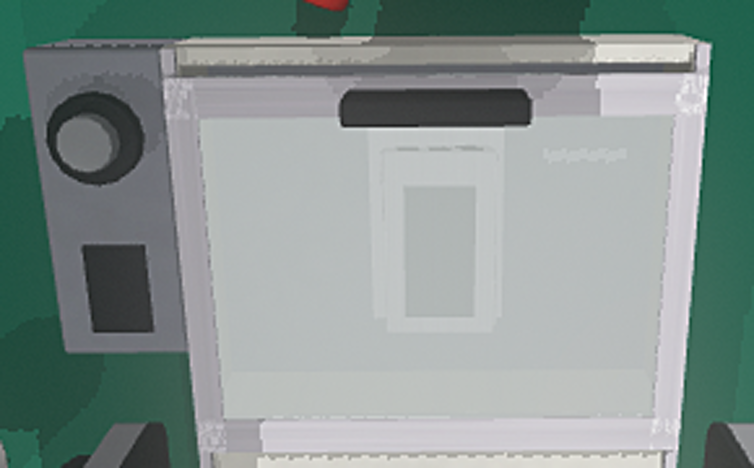

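The handle is at (0.480, -0.016), which puts the chamber origin at about (0.562, -0.016) with yaw ≈ 0. The button is at about (0.495, -0.174). Next I grip the handle.

```bash
python3 -m crank '[[[-0.07,0,-0.6,0,0,-0.935],[-0.07,0,-0.6,0,0,-0.935],[-0.07,0,-0.6,0,0,-0.935],[-0.07,0,-0.6,0,0,-0.935],[-0.07,0,-0.6,0,0,-0.935],[-0.07,0,-0.6,0,0,-0.935],[-0.07,0,-0.6,0,0,-0.935],[-0.07,0,-0.6,0,0,-0.935],[-0.07,0,-0.6,0,0,-0.935],[-0.07,0,-0.6,0,0,-0.935],[-0.07,0,-0.6,0,0,-0.935],[-0.07,0,-0.6,0,0,-0.935],[-0.07,0,-0.6,0,0,-0.935],[-0.07,0,-0.6,0,0,-0.935],[0,0,-0.78,0,0,0],[0,0,-0.78,0,0,0],[0,0,-0.78,0,0,0],[0,0,-0.78,0,0,0],[0,0,-0.78,0,0,0],[0,0,-0.78,0,0,0]]]'
python3 -m crank '[[[0,0,0,0,0,0],[0,0,0,0,0,0],[0,0,0,0,0,0],[0,0,0,0,0,0],[0,0,0,0,0,0],[0,0,0,0,0,0],[0,0,0,0,0,0],[0,0,0,0,0,0],[0,0,0,0,0,0],[0,0,0,0,0,0]]]' 0 40
python3 -c "
from h import *
where()"
```

```text
time: 4.37
ee_pos: [0.4789, -0.0153, 0.0888]
tcp_rot: [180.0, -0.0, 90.1]
wrist_force: [0.1, 0.4, 0.1]
opening: 0.0852
grasp_force: 0.0
time: 5.2
ee_pos: [0.48, -0.0162, 0.0904]
tcp_rot: [179.9, -0.0, 90.1]
wrist_force: [-0.1, -0.0, 6.1]
opening: 0.0115
grasp_force: 40.1
5.2 [ 0.48   -0.0162  0.0904] [ 1.799e+02 -1.000e-02  9.009e+01] F [-0.1 -0.   6.1] op 0.0115 g 40.1 q [ -1.9  -4.7 -17.3  77.3   0.   88. ]
```

```bash
python3 -m crank '[[[0,0,0.1,0,0,0],[0.3,0,0,0,0,0],[0.6,0,0,0,0,0],[0.6,0,0,0,0,0],[0.6,0,0,0,0,0],[0.6,0,0,0,0,0],[0.6,0,0,0,0,0],[0.6,0,0,0,0,0],[0.6,0,0,0,0,0],[0.6,0,0,0,0,0],[0.6,0,0,0,0,0],[0.6,0,0,0,0,0],[0.6,0,0,0,0,0],[0.6,0,0,0,0,0],[0.6,0,0,0,0,0],[0.6,0,0,0,0,0],[0.6,0,0,0,0,0],[0.2,0,0,0,0,0],[0,0,0,0,0,0]]]'
```

```text
time: 6.78
ee_pos: [0.6586, -0.015, 0.0903]
tcp_rot: [-178.5, -0.1, 90.1]
wrist_force: [-65.1, 6.4, 27.9]
opening: 0.0112
grasp_force: 54.9
```

```bash
python3 -m crank '[[[0,0,0,0,0,0],[0,0,0,0,0,0],[0,0,0,0,0,0],[0,0,0,0,0,0]]]'
python3 - <<'E'
from h import *
where(); im,m=cam("scene"); save(cv2.resize(im[150:310,160:340],None,fx=4,fy=3.7,interpolation=cv2.INTER_CUBIC),"s1.png")
im,m=cam("side");save(im,"sd1.png")
E
```

```text
time: 7.12
ee_pos: [0.6586, -0.0151, 0.0903]
tcp_rot: [-178.6, -0.1, 90.1]
wrist_force: [-63.5, 5.6, 24.8]
opening: 0.0116
grasp_force: 53.5
7.12 [ 0.6586 -0.0151  0.0903] [-1.7862e+02 -1.3000e-01  9.0120e+01] F [-63.5   5.6  24.8] op 0.0116 g 53.5 q [-1.3 21.1 11.4 81.7  0.1 88.5]
```

View pics/sd1.png

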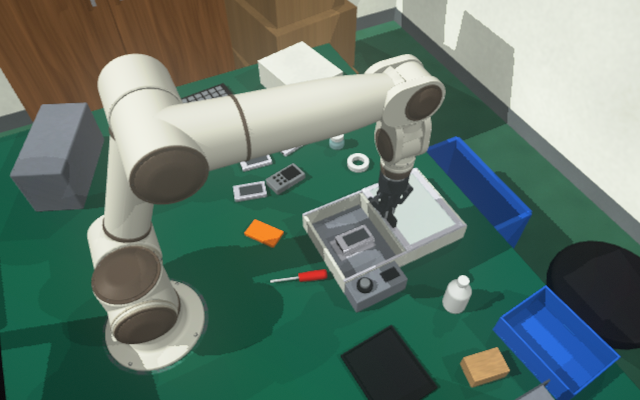

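The side view shows the pane well back over the deck, around (410,210), and the chamber open. The 63 N looks like the end stop. I'll relieve it, lift off and check from above.

```bash
python3 -m crank '[[[-0.3,0,-0.1,0,0,0],[-0.2,0,0,0,0,0],[0,0,0,0,0,0],[0,0,0,0,0,0],[0,0,0,0,0,0]]]'
python3 -m crank '[[[0,0,0,0,0,0],[0,0,0,0,0,0],[0,0,0,0,0,0],[0,0,0,0,0,0],[0,0,0,0,0,0],[0,0,0,0,0,0],[0,0,0,0,0,0],[0,0,0.5,0,0,0],[0,0,1,0,0,0],[-0.5,0,1,0,0,0.9],[-1,0,1,0,0,0.9],[-1,0,1,0,0,0.9],[-1,0,1,0,0,0.9],[-1,0,1,0,0,0.9],[-1,0,1,0,0,0.9],[-1,0,1,0,0,0.9],[-1,0,1,0,0,0.9],[-1,0,1,0,0,0.9]]]' 1
python3 -m crank '[[[0,0,0.4,0,0,0.9],[0,0,0.4,0,0,0.9],[0,0,0.4,0,0,0.9],[0,0,0.4,0,0,0.9],[0,0,0.4,0,0,0.9],[0,0,0.4,0,0,0.6],[0,0,0,0,0,0],[0,0,0,0,0,0]]]'
python3 - <<'E'
from h import *
import pickle
where(); im,m=cam("wrist"); save(im,"w2.png"); np.save("w2.npy",im);pickle.dump(m,open("w2.pkl","wb"))
E
```

```text
time: 7.63
ee_pos: [0.6581, -0.0151, 0.0904]
tcp_rot: [-179.8, -0.1, 90.1]
wrist_force: [-13.6, 7.0, 11.0]
opening: 0.011
grasp_force: 44.8
time: 9.13
ee_pos: [0.4882, -0.0162, 0.3014]
tcp_rot: [180.0, 0.1, 146.1]
wrist_force: [0.1, -0.1, -0.0]
opening: 0.0855
grasp_force: 0.0
time: 9.8
ee_pos: [0.4895, -0.0163, 0.3483]
tcp_rot: [-180.0, 0.1, -179.3]
wrist_force: [0.2, 0.5, -0.3]
opening: 0.0857
grasp_force: 0.0
9.8 [ 0.4895 -0.0163  0.3483] [-1.7999e+02  8.0000e-02 -1.7931e+02] F [ 0.2  0.5 -0.3] op 0.0857 g 0.0 q [-1.90e+00  1.00e-01  1.62e+01  1.06e+02 -0.00e+00 -2.60e+00]
```

View pics/w2.png

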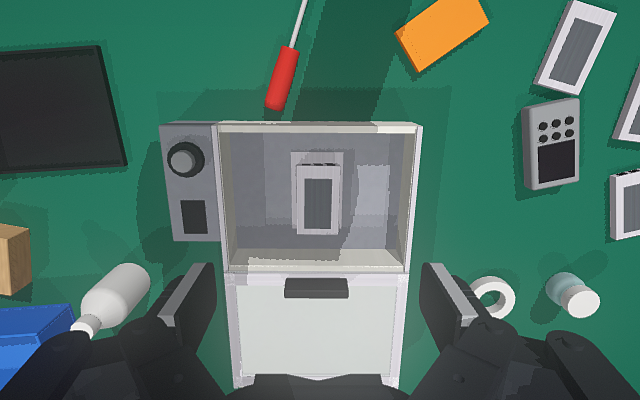

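The window is open: the handle is at (317,288) and the pane's front edge at row ~272, behind the well's rear wall. The tested pile is at (318,198), with the plate around it at (317,155). The tray's right edge runs from (100,45) to (127,165).

Run:
```python
from h import *
import pickle
im=np.load("w2.npy");m=pickle.load(open("w2.pkl","rb"))
g=cv2.cvtColor(im,cv2.COLOR_RGB2GRAY).astype(int)
print("row200",g[200,205:430].tolist())
print("col330",g[115:305,330].tolist())
print("col298",g[145:245,298].tolist())
print("row230",g[230,285:350].tolist())
print("row166",g[166,285:350].tolist())
```

```text
row200 [129, 123, 124, 123, 124, 123, 123, 123, 124, 124, 122, 113, 149, 182, 175, 175, 177, 137, 138, 129, 113, 115, 115, 117, 116, 117, 116, 117, 118, 112, 112, 113, 114, 114, 114, 114, 114, 114, 114, 113, 116, 116, 115, 115, 116, 113, 113, 114, 113, 113, 115, 114, 115, 115, 114, 115, 113, 115, 115, 115, 114, 129, 127, 129, 127, 127, 127, 127, 126, 128, 128, 129, 129, 128, 128, 128, 128, 127, 129, 127, 129, 128, 130, 129, 131, 129, 136, 172, 165, 166, 168, 131, 183, 174, 177, 175, 180, 179, 180, 136, 86, 94, 93, 92, 93, 93, 95, 94, 93, 90, 92, 96, 94, 96, 93, 93, 92, 95, 95, 96, 95, 93, 93, 93, 91, 88, 117, 192, 178, 177, 180, 177, 177, 183, 134, 166, 168, 113, 119, 121, 120, 120, 120, 121, 121, 121, 135, 133, 133, 132, 130, 130, 172, 167, 167, 168, 166, 166, 164, 164, 163, 164, 164, 165, 166, 167, 167, 168, 167, 168, 168, 167, 166, 167, 166, 166, 167, 168, 168, 168, 157, 158, 158, 161, 116, 121, 122, 121, 121, 123, 122, 121, 122, 121, 126, 131, 130, 130, 129, 129, 129, 130, 127, 127, 195, 125, 209, 220, 218, 222, 233, 76, 86, 91, 94, 93, 93, 91, 93, 92, 93, 93, 92, 91, 92]
col330 
[... 1344 characters left out ...]
 109, 110, 113, 112, 113, 112, 111]
row230 [109, 108, 109, 108, 110, 110, 109, 110, 109, 107, 105, 105, 199, 171, 175, 174, 178, 177, 174, 178, 178, 181, 179, 181, 177, 177, 181, 185, 184, 184, 183, 179, 180, 184, 184, 183, 180, 180, 180, 182, 182, 183, 181, 182, 184, 181, 183, 179, 177, 184, 180, 181, 187, 139, 97, 112, 111, 112, 110, 111, 112, 113, 112, 111, 111]
row166 [128, 128, 128, 126, 125, 125, 175, 168, 169, 169, 147, 130, 189, 182, 185, 183, 190, 185, 191, 190, 191, 190, 187, 189, 188, 188, 185, 183, 186, 188, 190, 189, 187, 188, 184, 184, 186, 183, 180, 175, 183, 187, 182, 185, 182, 179, 181, 182, 186, 179, 176, 173, 165, 163, 163, 138, 166, 167, 111, 117, 119, 119, 118, 118, 118]
```

Run:
```python
from h import *
import pickle
m=pickle.load(open("w2.pkl","rb"))
r=lambda p,z: np.round(ray(m,p,z)[:,:2]*1000,1).tolist()
print("well top L/R",r([[221.5,200],[410,200]],.056),"outer",r([[216.5,200],[416,200]],.056))
print("upper row200/230",r([[296.5,200],[339,200]],.030),r([[296.5,230],[338.5,230]],.030))
print("upper x ",r([[330,165.5],[330,234]],.030),r([[298,165.5],[298,233.5]],.030), "front base z.018",r([[330,162.5],[298,162.5]],.018))
print("lower  z=.018",r([[291.5,200],[341.7,200]],.018),r([[330,151.5],[298,151.5]],.018),"front z.006",r([[330,148.5]],.006))
print("lower z=.006",r([[291.5,200],[341.7,200]],.006),r([[330,151.5]],.006))
print("front wall: outer top",r([[330,125]],.056),"base",r([[330,120.5]],0),"inner top",r([[330,132.5]],.056),"rear wall inner top",r([[330,265.5]],.056),r([[330,271]],.056))
print("handle top front/back",r([[330,278],[330,289.5],[330,298]],.095))
```

```text
well top L/R [[548.0, -134.4], [545.4, 99.2]] outer [[548.1, -140.6], [545.3, 106.6]]
upper row200/230 [[555.6, -43.0], [554.9, 13.0]] [[598.3, -43.3], [597.7, 13.6]]
upper x  [[508.7, 0.1], [603.7, 2.2]] [[509.2, -40.8], [603.5, -41.3]] front base z.018 [[507.4, 0.5], [507.9, -41.4]]
lower  z=.018 [[559.6, -50.4], [558.8, 17.5]] [[492.9, 0.1], [493.4, -41.3]] front z.006 [[491.1, 0.5]]
lower z=.006 [[563.6, -51.3], [562.8, 18.4]] [[495.1, 0.6]]
front wall: outer top [[455.0, -2.0]] base [[455.2, -0.1]] inner top [[463.6, -1.8]] rear wall inner top [[637.4, 2.1]] [[645.6, 2.3]]
handle top front/back [[633.0, 0.6], [648.9, 1.0], [660.9, 1.3]]
```

The chamber origin is (0.550, -0.017): well edges, walls and plate all agree, and the handle at 0.656 means fully open. Next is a closer look at the pile.

```bash
python3 -m crank '[[[0.3,0,-0.93,0,0,-0.0125],[0.3,0,-0.93,0,0,-0.0125],[0.3,0,-0.93,0,0,-0.0125],[0.3,0,-0.93,0,0,-0.0125],[0.3,0,-0.93,0,0,-0.0125],[0.3,0,-0.93,0,0,-0.0125],[0.3,0,-0.93,0,0,-0.0125],[0.4,0,-0.93,0,0,-0.0125],[0,0,0,0,0,0],[0,0,0,0,0,0]]]'
python3 - <<'E'
from h import *
import pickle
where(); im,m=cam("wrist"); save(im,"w3.png"); np.save("w3.npy",im);pickle.dump(m,open("w3.pkl","wb"))
E
```

```text
time: 10.68
ee_pos: [0.5387, -0.0162, 0.1978]
tcp_rot: [180.0, -0.2, -179.9]
wrist_force: [0.1, 0.4, 1.2]
opening: 0.0855
grasp_force: 0.0
10.68 [ 0.5387 -0.0162  0.1978] [ 1.7999e+02 -1.5000e-01 -1.7993e+02] F [0.1 0.4 1.2] op 0.0855 g 0.0 q [-1.7  2.8  2.  89.3  0.  -1.8]
```

View pics/w3.png

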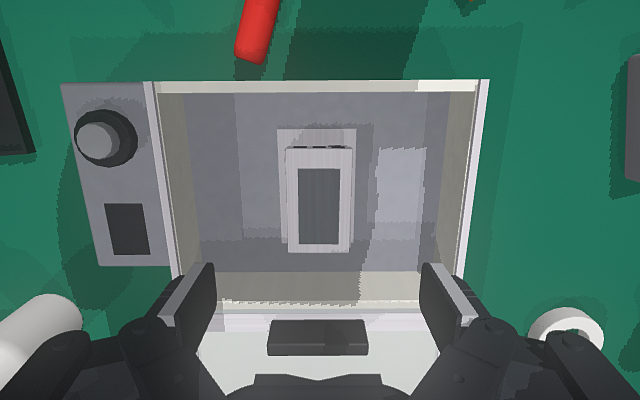

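Run:
```python
from h import *
import pickle
im=np.load("w3.npy");m=pickle.load(open("w3.pkl","rb"))
g=cv2.cvtColor(im,cv2.COLOR_RGB2GRAY).astype(int)
r=lambda p,z: np.round(ray(m,p,z)[:,:2]*1000,1).tolist()
for row in (156,170,200,230,240,248): print(row,g[row,274:296].tolist(),"|",g[row,341:362].tolist())
for c in (290,343): print(c,g[122:156,c].tolist(),"|",g[240:262,c].tolist())
print("plate exp px",np.round(proj(m,[[.495,-.052,.006],[.495,.018,.006],[.605,-.052,.006],[.605,.018,.006]]),1).tolist())
print(r([[286,200],[350,200]],.03),r([[320,150],[320,252]],.03),r([[320,147]],.018),r([[320,145]],.006))
save(cv2.resize(im[120:262,262:372],None,fx=4.2,fy=4.2,interpolation=cv2.INTER_CUBIC),"w3c.png")
```

```text
156 [129, 128, 128, 127, 162, 170, 168, 168, 170, 170, 165, 144, 179, 176, 176, 180, 178, 177, 180, 183, 176, 178] | [183, 184, 179, 180, 181, 181, 181, 181, 180, 180, 183, 143, 166, 164, 155, 113, 117, 118, 118, 118, 118]
170 [128, 128, 128, 126, 142, 174, 168, 165, 168, 171, 169, 152, 178, 179, 174, 180, 179, 177, 177, 183, 178, 179] | [189, 181, 179, 180, 180, 182, 181, 179, 179, 181, 166, 164, 164, 166, 127, 115, 119, 118, 120, 120, 120]
200 [131, 131, 132, 130, 130, 128, 173, 168, 165, 165, 168, 168, 141, 179, 174, 174, 178, 178, 176, 178, 179, 177] | [182, 176, 177, 179, 181, 180, 175, 178, 181, 164, 162, 163, 166, 142, 115, 120, 120, 120, 120, 120, 120]
230 [122, 122, 121, 122, 123, 121, 119, 161, 170, 165, 165, 166, 167, 150, 180, 170, 176, 177, 175, 175, 178, 179] | [177, 176, 180, 183, 181, 175, 178, 183, 163, 142, 165, 167, 158, 115, 120, 121, 121, 121, 122, 122, 122]
240 [109, 108, 109, 110, 110, 106, 106, 132, 153, 149, 147, 149, 148, 129, 180, 171, 173, 177, 175, 174, 177, 179] | [180, 174, 181, 183, 181, 178, 180, 186, 138, 149, 168, 152, 133, 107, 109, 113, 112, 110, 
[... 287 characters left out ...]
170, 169, 169, 169, 168, 168, 169, 169, 168, 169, 169, 170, 171, 173, 157, 125, 117, 132, 181, 180, 178, 178, 178, 177, 178] | [173, 173, 173, 173, 172, 173, 172, 172, 172, 171, 172, 176, 154, 105, 106, 108, 108, 108, 109, 110, 109, 110]
343 [130, 131, 133, 117, 117, 114, 111, 168, 167, 150, 149, 149, 150, 149, 151, 150, 150, 149, 150, 149, 148, 150, 155, 138, 64, 38, 100, 182, 184, 181, 181, 179, 179, 179] | [181, 181, 182, 181, 182, 183, 182, 183, 183, 184, 186, 171, 156, 110, 109, 112, 112, 113, 112, 112, 112, 111]
plate exp px [[276.9, 127.7], [356.3, 127.8], [280.7, 242.0], [352.4, 242.0]]
[[554.2, -43.5], [554.1, 12.0]] [[510.5, -14.1], [603.9, -13.9]] [[510.0, -14.0]] [[510.2, -13.9]]
```

View pics/w3c.png

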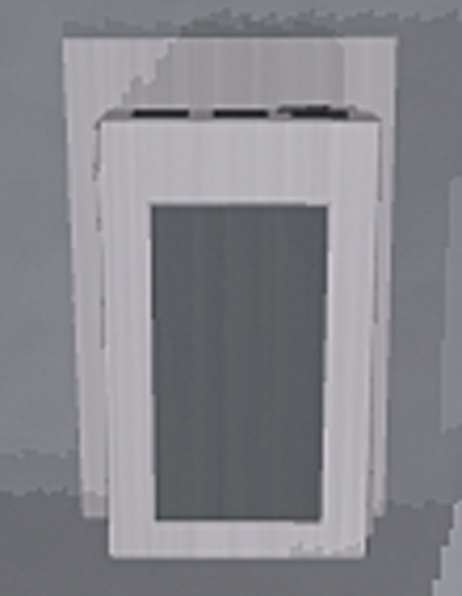

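The pile is near-flush and straight, at about (0.557, -0.015). I'll take both modules in one grasp.

```bash
python3 -m crank '[[[0.3,0.02,-0.9,0,0,0],[0.3,0.02,-0.9,0,0,0],[0.32,0.01,-0.9,0,0,0],[0,0,-0.9,0,0,0],[0,0,-0.9,0,0,0],[0,0,-0.9,0,0,0],[0,0,-0.9,0,0,0],[0,0,-0.9,0,0,0],[0,0,-0.9,0,0,0],[0,0,-0.5,0,0,0],[0,0,-0.19,0,0,0],[0,0,0,0,0,0]]]'
python3 -m crank '[[[0,0,0,0,0,0],[0,0,0,0,0,0],[0,0,0,0,0,0],[0,0,0,0,0,0],[0,0,0,0,0,0],[0,0,0,0,0,0],[0,0,0,0,0,0],[0,0,0,0,0,0]]]' 0 50
```

```text
time: 11.73
ee_pos: [0.5578, -0.0153, 0.0232]
tcp_rot: [180.0, -0.0, -179.9]
wrist_force: [-0.9, -0.6, 0.2]
opening: 0.0855
grasp_force: 0.0
time: 12.4
ee_pos: [0.5588, -0.0154, 0.0246]
tcp_rot: [-180.0, 0.1, -179.9]
wrist_force: [-1.7, -0.3, 5.3]
opening: 0.0552
grasp_force: 52.8
```

```bash
python3 -m crank '[[[0,0,0.3,0,0,0],[0,0,0.6,0,0,0],[0,0,0.8,0,0,0],[0,0,0.8,0,0,0],[0,0,0.8,0,0,0],[0,0,0.8,0,0,0],[0,0,0.8,0,0,0],[0,0,0.8,0,0,0],[0,0,0.8,0,0,0],[0,0,0,0,0,0]]]'
python3 - <<'E'
from h import *
where()
im,m=cam("scene");g=cv2.cvtColor(im,cv2.COLOR_RGB2HSV);np.save("s2.npy",im)
k=(im.max(2)<60).astype(np.uint8)
z=np.zeros_like(k);z[160:225,145:222]=k[160:225,145:222]
for c in cv2.findContours(z,cv2.RETR_EXTERNAL,cv2.CHAIN_APPROX_NONE)[0]:
    if cv2.contourArea(c)<300: continue
    (x,y),(a,b),th=cv2.minAreaRect((ray(m,c[:,0],.008)[:,:2]*1000).astype(np.float32));print(np.round([x,y,a,b,th],1),cv2.boundingRect(c))
im,m=cam("wrist");save(im,"w4.png")
E
```

```text
time: 13.23
ee_pos: [0.559, -0.0153, 0.1571]
tcp_rot: [-180.0, 0.3, -179.9]
wrist_force: [0.8, 1.0, -2.7]
opening: 0.0547
grasp_force: 54.1
13.23 [ 0.559  -0.0153  0.1571] [-179.99    0.29 -179.85] F [ 0.8  1.  -2.7] op 0.0547 g 54.1 q [-1.6  5.1 -0.1 84.5  0.  -1.7]
[ 454.1 -370.2  152.2  177.9    4.4] (158, 172, 55, 39)
```

View pics/w4.png

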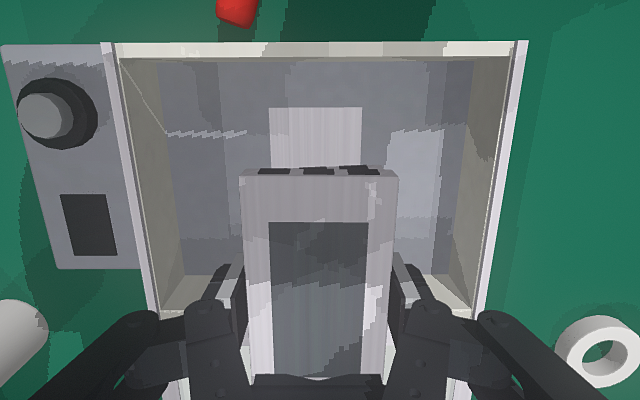

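Both modules are in the grip at (318,270), and the plate at (315,135) is empty. The tray is at (0.454, -0.370), yaw about 3 to 4°, with the right dimensions. I'll carry them there.

```bash
python3 -m crank '[[[-0.292,-0.985,0,0,0,0.024],[-0.292,-0.985,0,0,0,0.024],[-0.292,-0.985,0,0,0,0.024],[-0.292,-0.985,0,0,0,0.024],[-0.292,-0.985,0,0,0,0.024],[-0.292,-0.985,0,0,0,0.024],[-0.292,-0.985,0,0,0,0.024],[-0.292,-0.985,0,0,0,0.024],[-0.292,-0.985,0,0,0,0.024],[-0.292,-0.985,0,0,0,0.024],[-0.292,-0.985,0,0,0,0.024],[-0.292,-0.985,0,0,0,0.024],[-0.292,-0.985,0,0,0,0.024],[-0.292,-0.985,0,0,0,0.024],[-0.292,-0.985,0,0,0,0.024],[-0.292,-0.985,0,0,0,0.024],[-0.292,-0.985,0,0,0,0.024],[-0.292,-0.985,0,0,0,0.024],[0,0,0,0,0,0],[0,0,0,0,0,0]]]'
python3 -m crank '[[[0,0,-0.8,0,0,0],[0,0,-0.8,0,0,0],[0,0,-0.8,0,0,0],[0,0,-0.8,0,0,0],[0,0,-0.8,0,0,0],[0,0,-0.8,0,0,0],[0,0,-0.8,0,0,0],[0,0,-0.4,0,0,0],[0,0,-0.3,0,0,0],[0,0,-0.2,0,0,0],[0,0,0,0,0,0],[0,0,0,0,0,0]]]'
```

```text
time: 15.0
ee_pos: [0.4519, -0.3702, 0.1513]
tcp_rot: [179.9, -0.1, -177.0]
wrist_force: [-0.9, 0.4, -4.0]
opening: 0.0551
grasp_force: 54.3
time: 16.0
ee_pos: [0.4531, -0.3699, 0.0235]
tcp_rot: [-180.0, 0.0, -176.9]
wrist_force: [0.5, 0.3, -3.4]
opening: 0.0553
grasp_force: 54.1
```

```bash
python3 -m crank '[[[0,0,-0.05,0,0,0],[0,0,-0.03,0,0,0],[0,0,0,0,0,0],[0,0,0,0,0,0]]]'
python3 -m crank '[[[0,0,0,0,0,0],[0,0,0,0,0,0],[0,0,0,0,0,0],[0,0,0,0,0,0],[0,0,0,0,0,0],[0,0,0,0,0,0]]]' 1
python3 -m crank '[[[0,0,0.4,0,0,0],[0,0,0.8,0,0,0],[0,0,1,0,0,0],[0,0,1,0,0,0],[-0.2,0,1,0,0,-0.2],[-0.5,0,1,0,0,-0.2],[-0.5,0,1,0,0,0],[0,0,1,0,0,0],[0,0,1,0,0,0],[0,0,0,0,0,0],[0,0,0,0,0,0]]]'
python3 - <<'E'
from h import *
import pickle
where(); im,m=cam("wrist"); save(im,"w5.png"); np.save("w5.npy",im);pickle.dump(m,open("w5.pkl","wb"))
print(np.round(proj(m,[[.453,-.37,.028],[.38,-.28,.01],[.53,-.28,.01],[.38,-.46,.01]])))
E
```

```text
time: 16.33
ee_pos: [0.4532, -0.3701, 0.0225]
tcp_rot: [-179.9, 0.1, -176.9]
wrist_force: [-2.4, 1.2, 6.2]
opening: 0.055
grasp_force: 55.2
time: 16.83
ee_pos: [0.4528, -0.3699, 0.0212]
tcp_rot: [180.0, -0.0, -176.9]
wrist_force: [0.1, -0.0, 0.7]
opening: 0.0853
grasp_force: 0.0
time: 17.75
ee_pos: [0.4292, -0.3703, 0.1869]
tcp_rot: [-179.9, 0.1, -179.6]
wrist_force: [0.2, -0.4, -0.8]
opening: 0.0855
grasp_force: 0.0
17.75 [ 0.4292 -0.3703  0.1869] [-1.7989e+02  1.2000e-01 -1.7964e+02] F [ 0.2 -0.4 -0.8] op 0.0855 g 0.0 q [-40.8   6.3   4.5  88.   -0.  -41.1]
[[318. 212.]
 [426. 123.]
 [411. 281.]
 [211. 122.]]
```

Run:
```python
from h import *
import pickle
im=np.load("w5.npy");m=pickle.load(open("w5.pkl","rb"))
g=cv2.cvtColor(im,cv2.COLOR_RGB2GRAY)
k=((g>75)&(im[...,1].astype(int)-im[...,0]<15)).astype(np.uint8); z=np.zeros_like(k); z[135:285,255:385]=k[135:285,255:385]
c=max(cv2.findContours(z,cv2.RETR_EXTERNAL,cv2.CHAIN_APPROX_NONE)[0],key=cv2.contourArea);print(cv2.boundingRect(c))
P=ray(m,c[:,0],.028)[:,:2]*1000
(x,y),(a,b),th=cv2.minAreaRect(P.astype(np.float32));print(np.round([x,y,a,b,th],1))
a=im[130:290,235:400]
save(cv2.resize(a,None,fx=3.6,fy=3.6,interpolation=cv2.INTER_CUBIC),"w5c.png")
```

```text
(255, 135, 130, 144)
[ 449.8 -372.5  128.4  116.7    3.6]
```

View pics/w5c.png

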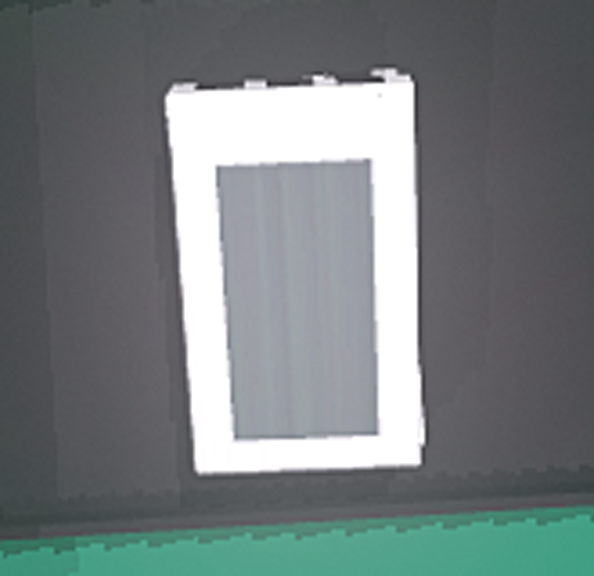

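The pile is in the tray and flush within about 1 mm; the lower module shows only a hairline at the right-rear edge and the front. Now the waiting modules.

```bash
python3 -m crank '[[[0,1,0.5,0,0,0],[0,1,0.5,0,0,0],[0,1,0.5,0,0,0],[0,1,0.5,0,0,0],[0,1,0.5,0,0,0],[0,1,0.5,0,0,0],[0,1,0.5,0,0,0],[0,1,0.5,0,0,0],[0,1,0.5,0,0,0],[0,1,0.5,0,0,0],[0,1,0.5,0,0,0],[0,1,0.5,0,0,0],[0,1,0.5,0,0,0],[0,1,0.5,0,0,0],[0,1,0.5,0,0,0],[0,1,0.5,0,0,0],[0,1,0.5,0,0,0],[0,1,0.2,0,0,0]]]'
python3 -m crank '[[[0,1,0,0,0,0],[0,1,0,0,0,0],[0,1,0,0,0,0],[0,1,0,0,0,0],[0,1,0,0,0,0],[0,1,0,0,0,0],[0,1,0,0,0,0],[0,1,0,0,0,0],[0,1,0,0,0,0],[0,1,0,0,0,0],[0,1,0,0,0,0],[0,1,0,0,0,0],[0,1,0,0,0,0],[0,1,0,0,0,0],[0,1,0,0,0,0],[0,1,0,0,0,0],[0,0.5,0,0,0,0],[0,0,0,0,0,0],[0,0,0,0,0,0]]]'
cat >> h.py <<'E'
def modules(im,m,z=.012,show=True):
    """bright low-saturation blobs of module size on plane z"""
    g=cv2.cvtColor(im,cv2.COLOR_RGB2HSV)
    k=((g[...,1]<70)&(g[...,2]>70)).astype(np.uint8)
    out=[]
    for c in cv2.findContours(k,cv2.RETR_EXTERNAL,cv2.CHAIN_APPROX_NONE)[0]:
        if cv2.contourArea(c)<300: continue
        P=ray(m,c[:,0],z)[:,:2]*1000
        (x,y),(a,b),th=cv2.minAreaRect(P.astype(np.float32))
        if a<b: a,b,th=b,a,th-90
        th=(th+90)%180-90
        if 85<a<125 and 45<b<75: print(np.round([x,y,a,b,th],1),"px",cv2.boundingRect(c))
        out.append(c)
    return out
E
python3 - <<'E'
from h import *
import pickle
where(); im,m=cam("wrist"); save(im,"w6.png"); np.save("w6.npy",im);pickle.dump(m,open("w6.pkl","wb"))
modules(im,m)
E
```

```text
time: 19.3
ee_pos: [0.4286, -0.0088, 0.3594]
tcp_rot: [180.0, -0.0, -179.6]
wrist_force: [1.0, 0.3, 0.2]
opening: 0.0854
grasp_force: 0.0
time: 20.88
ee_pos: [0.4286, 0.32, 0.3585]
tcp_rot: [-179.9, -0.1, -179.6]
wrist_force: [-0.2, -1.3, 0.1]
opening: 0.0854
grasp_force: 0.0
20.88 [0.4286 0.32   0.3585] [-1.7993e+02 -7.0000e-02 -1.7958e+02] F [-0.2 -1.3  0.1] op 0.0854 g 0.0 q [ 36.8   7.2  24.8 107.8  -0.   36.3]
[560.6 423.9 100.8  56.6  15.4] px (363, 203, 51, 70)
[482.4 287.  114.2  63.8  13.3] px (262, 142, 62, 86)
[428.4 406.2  96.9  57.3  -6.3] px (356, 108, 55, 77)
[373.8 135.8 109.8  50.4 -81.3] px (129, 77, 84, 51)
[365.8 294.2  96.5  56.3 -14.3] px (270, 54, 59, 87)
```

View pics/w6.png

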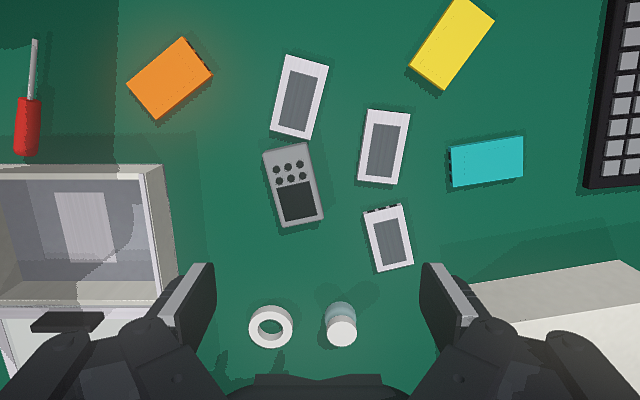

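The three waiting modules are at (300,96), (383,146) and (388,237). The meter is at (293,185), and the coloured decoys stay where they are. The sizes match, so I'll pick A at (0.366, 0.294), yaw -14.3°.

```bash
python3 -m crank '[[[-0.314,-0.129,-0.95,0,0,-0.214],[-0.314,-0.129,-0.95,0,0,-0.214],[-0.314,-0.129,-0.95,0,0,-0.214],[-0.314,-0.129,-0.95,0,0,-0.214],[-0.314,-0.129,-0.95,0,0,-0.214],[-0.314,-0.129,-0.95,0,0,-0.214],[-0.314,-0.129,-0.95,0,0,-0.214],[-0.314,-0.129,-0.95,0,0,-0.214],[-0.314,-0.129,-0.95,0,0,-0.214],[-0.314,-0.129,-0.95,0,0,-0.214],[0,0,-0.9,0,0,0],[0,0,-0.9,0,0,0],[0,0,-0.9,0,0,0],[0,0,-0.9,0,0,0],[0,0,-0.9,0,0,0],[0,0,-0.9,0,0,0],[0,0,-0.9,0,0,0],[0,0,-0.9,0,0,0],[0,0,-0.4,0,0,0],[0,0,0,0,0,0]]]'
python3 -m crank '[[[0,0,0,0,0,0],[0,0,0,0,0,0],[0,0,0,0,0,0],[0,0,0,0,0,0],[0,0,0,0,0,0],[0,0,0,0,0,0],[0,0,0,0,0,0],[0,0,0,0,0,0]]]' 0 50
```

```text
time: 22.6
ee_pos: [0.3652, 0.2928, 0.0158]
tcp_rot: [-179.9, -0.1, 165.6]
wrist_force: [-1.2, -0.5, 1.1]
opening: 0.0856
grasp_force: 0.0
time: 23.27
ee_pos: [0.3667, 0.2947, 0.019]
tcp_rot: [179.9, 0.1, 165.6]
wrist_force: [-1.1, -2.0, 6.3]
opening: 0.0544
grasp_force: 53.3
```

```bash
python3 -m crank '[[[0,0,0.3,0,0,0],[0,0,0.6,0,0,0],[0,0,0.9,0,0,0],[0,0,0.9,0,0,0.3],[0,0,0.9,0,0,0.3],[0,0,0.9,0,0,0.3],[0,0,0.9,0,0,0.3],[0,0,0.9,0,0,0.3],[0,0,0.9,0,0,0.3],[0,0,0.9,0,0,0.29],[0,0,0,0,0,0],[0,0,0,0,0,0]]]'
cat >> h.py <<'E'
def held(n):
    """front end and side edges of the held module in the tool frame (bottom 18.6 mm below TCP, top 6 mm below: top plane)"""
    o=bot.get_obs(); im,m=cam("wrist"); save(im,n+".png"); np.save(n+".npy",im)
    g=cv2.cvtColor(im,cv2.COLOR_RGB2HSV); k=((g[...,1]<60)&(g[...,2]>80)).astype(np.uint8)
    where(); return im,m,k,o
E
python3 - <<'E'
from h import *
im,m,k,o=held("h1")
print(im[100:240:1,300].sum(1).tolist())
print(im[100:240:1,340].sum(1).tolist())
print(im[230,225:410].sum(1).tolist())
E
```

```text
time: 24.27
ee_pos: [0.3663, 0.2947, 0.1806]
tcp_rot: [179.9, 0.1, 180.0]
wrist_force: [0.5, -1.1, -2.1]
opening: 0.0544
grasp_force: 53.4
24.32 [0.366  0.2944 0.1794] [1.7998e+02 2.0000e-02 1.7997e+02] F [ 0.3 -1.  -2.1] op 0.0544 g 53.4 q [38.8 -6.9 -9.5 87.4  0.  38.8]
[236, 235, 232, 234, 238, 233, 236, 236, 236, 239, 237, 236, 237, 243, 237, 240, 241, 240, 241, 238, 242, 242, 243, 242, 241, 245, 239, 245, 250, 249, 249, 246, 246, 249, 251, 253, 253, 253, 249, 251, 258, 253, 256, 259, 261, 259, 259, 255, 261, 259, 259, 260, 262, 264, 265, 265, 269, 265, 271, 267, 269, 267, 267, 237, 444, 505, 506, 506, 501, 491, 555, 625, 589, 565, 570, 571, 568, 571, 571, 570, 570, 569, 571, 571, 569, 569, 572, 568, 572, 569, 569, 568, 570, 570, 570, 570, 570, 571, 570, 567, 570, 570, 568, 570, 570, 569, 570, 572, 570, 571, 573, 588, 536, 304, 298, 301, 307, 308, 308, 308, 307, 302, 304, 320, 317, 321, 318, 317, 318, 320, 322, 318, 318, 321, 321, 317, 321, 321, 320, 314]
[239, 232, 237, 234, 236, 240, 234, 238, 242, 235, 232, 234, 236, 238, 236, 237, 239, 238, 241, 241, 241, 242, 243, 242, 240, 
[... 800 characters left out ...]
 590, 601, 626, 262, 309, 320, 319, 321, 322, 321, 320, 322, 320, 319, 323, 321, 319, 319, 320, 320, 319, 319, 323, 314, 318, 320, 323, 330, 321, 319, 322, 318, 318, 318, 317, 315, 316, 309, 310, 321, 319, 326, 307, 303, 304, 304, 303, 307, 305, 302, 302, 303, 302, 302, 302, 299, 297, 297, 299, 303, 305, 305, 303, 300, 303, 304, 301, 304, 308, 305, 305, 303, 302, 302, 302, 304, 304, 303, 303, 302, 301, 302, 297, 295, 319, 321, 320, 320, 318, 320, 314, 303, 316, 659, 622, 618, 616, 613, 604, 602, 610, 607, 607, 608, 608, 609, 613, 610, 606, 604, 601, 601, 600, 606, 608, 615, 580, 231, 276, 282, 286, 288, 287, 285, 280, 290, 283, 287, 282, 282, 281, 287, 284, 271, 275, 278, 226, 229, 221, 248]
```

Run:
```python
from h import *
m=bot.camera_model("wrist");o=bot.get_obs();p=o["ee_pos"];print(p)
for top in (.005,.007,.009):
  print(top,np.round((ray(m,[[300,170.2],[340,170.2]],p[2]-top)-p)*1000,1).tolist(),np.round((ray(m,[[318,163.7]],p[2]-top-.012)-p)*1000,1).tolist(),np.round((ray(m,[[248.6,230],[388,230]],p[2]-top)-p)*1000,1).tolist())
```

```text
[0.36595356 0.2943837  0.17938445]
0.005 [[-49.1, -6.6, -5.0], [-49.1, 8.3, -5.0]] [[-48.9, 0.2, -17.0]] [[-25.1, -27.1, -5.0], [-25.0, 27.6, -5.0]]
0.007 [[-48.6, -6.7, -7.0], [-48.6, 8.4, -7.0]] [[-48.5, 0.2, -19.0]] [[-24.2, -27.5, -7.0], [-24.1, 28.0, -7.0]]
0.009 [[-48.2, -6.8, -9.0], [-48.1, 8.6, -9.0]] [[-48.1, 0.2, -21.0]] [[-23.4, -28.0, -9.0], [-23.3, 28.5, -9.0]]
```

```bash
python3 -m crank '[[[0.3,-0.5,0,0,0,0],[0.577,-0.973,0,0,0,0],[0.577,-0.973,0,0,0,0],[0.577,-0.973,0,0,0,0],[0.577,-0.973,0,0,0,0],[0.577,-0.973,0,0,0,0],[0.577,-0.973,0,0,0,0],[0.577,-0.973,0,0,0,0],[0.577,-0.973,0,0,0,0],[0.577,-0.973,0,0,0,0],[0.577,-0.973,0,0,0,0],[0.577,-0.973,0,0,0,0],[0.577,-0.973,0,0,0,0],[0.577,-0.973,0,0,0,0],[0.577,-0.973,0,0,0,0],[0.577,-0.973,0,0,0,0],[0.28,-0.47,0,0,0,0],[0,0,0,0,0,0],[0,0,0,0,0,0]]]'
python3 -c "
from h import *
plan(.5505,-.017,.0265,180)"
```

```text
time: 25.9
ee_pos: [0.5501, -0.0174, 0.1783]
tcp_rot: [180.0, -0.1, 179.9]
wrist_force: [-0.3, 0.7, -1.5]
opening: 0.0542
grasp_force: 53.3
now [ 0.5501 -0.0174  0.1783] [ 1.7999e+02 -1.1000e-01  1.7993e+02] t 25.9 units xyz [ 0.018  0.022 -7.591] turn 0.01
```

```bash
python3 -m crank '[[[0.02,0.02,-0.5,0,0,0],[0,0,-0.9,0,0,0],[0,0,-0.9,0,0,0],[0,0,-0.9,0,0,0],[0,0,-0.9,0,0,0],[0,0,-0.9,0,0,0],[0,0,-0.9,0,0,0],[0,0,-0.9,0,0,0],[0,0,-0.5,0,0,0],[0,0,-0.3,0,0,0],[0,0,0,0,0,0],[0,0,0,0,0,0]]]'
python3 -m crank '[[[0,0,-0.05,0,0,0],[0,0,-0.03,0,0,0],[0,0,0,0,0,0]]]'
```

```text
time: 26.9
ee_pos: [0.5512, -0.0163, 0.0278]
tcp_rot: [-180.0, 0.0, -180.0]
wrist_force: [0.2, -0.2, -0.9]
opening: 0.0546
grasp_force: 53.3
time: 27.15
ee_pos: [0.5513, -0.0166, 0.0262]
tcp_rot: [-180.0, 0.0, -180.0]
wrist_force: [0.5, -0.5, -3.0]
opening: 0.0542
grasp_force: 53.3
```

```bash
python3 -m crank '[[[-0.03,0,-0.05,0,0,0],[0,0,-0.02,0,0,0],[0,0,0,0,0,0]]]'
python3 -m crank '[[[0,0,0,0,0,0],[0,0,0,0,0,0],[0,0,0,0,0,0],[0,0,0,0,0,0],[0,0,0,0,0,0],[0,0,0,0,0,0]]]' 1
python3 -m crank '[[[0,0,0.4,0,0,0],[0,0,0.8,0,0,0],[0,0,1,0,0,0],[0,0,1,0,0,0],[0,0,1,0,0,0],[0,0,1,0,0,0],[0,0,1,0,0,0],[0,0,1,0,0,0],[0,0,1,0,0,0],[0,0,0,0,0,0],[0,0,0,0,0,0]]]'
python3 - <<'E'
from h import *
where(); im,m=cam("wrist"); np.save("w7.npy",im); save(im,"w7.png")
g=im.sum(2).astype(int)
p=proj(m,[[.502,-.017,.018],[.550,-.045,.018],[.550,.011,.018],[.598,-.017,.018],[.598,-.045,.018],[.598,.011,.018]]);print(np.round(p,1).tolist())
r=int(p[1,1]);c=int(p[0,0])
print(r,int(p[1,0])-12,g[r,int(p[1,0])-12:int(p[1,0])+12].tolist());print(int(p[2,0])-12,g[r,int(p[2,0])-12:int(p[2,0])+12].tolist())
a=int(p[0,1])-14;print("front",a,g[a:a+28,c-20].tolist());b=int(p[3,1])-14;print("back",b,g[b:b+28,c-20].tolist())
E
```

```text
time: 27.4
ee_pos: [0.5508, -0.0166, 0.025]
tcp_rot: [180.0, 0.1, -180.0]
wrist_force: [-1.5, -0.0, 4.5]
opening: 0.0546
grasp_force: 54.0
time: 27.9
ee_pos: [0.5504, -0.0165, 0.0242]
tcp_rot: [-180.0, -0.0, -180.0]
wrist_force: [-0.1, -0.4, -0.4]
opening: 0.0854
grasp_force: 0.0
time: 28.82
ee_pos: [0.551, -0.0166, 0.1898]
tcp_rot: [-180.0, 0.1, -180.0]
wrist_force: [0.4, 0.8, -0.2]
opening: 0.0851
grasp_force: 0.0
28.82 [ 0.551  -0.0166  0.1898] [-1.7999e+02  1.5000e-01 -1.7997e+02] F [ 0.4  0.8 -0.2] op 0.0851 g 0.0 q [-1.7  4.2  2.5 88.2 -0.  -1.7]
[[316.9, 122.9], [284.5, 179.4], [349.4, 179.4], [317.0, 230.7], [286.1, 230.7], [347.9, 230.7]]
179 272 [394, 391, 395, 395, 394, 384, 432, 550, 537, 528, 537, 502, 505, 437, 541, 523, 527, 537, 532, 524, 539, 541, 535, 531]
337 [258, 349, 583, 547, 532, 532, 539, 541, 541, 533, 532, 542, 516, 414, 504, 496, 490, 491, 498, 424, 344, 352, 402, 395]
front 108 [385, 383, 387, 398, 319, 308, 387, 462, 463, 456, 459, 465, 485, 311, 117, 413, 554, 543, 539, 539, 537, 537, 539, 539, 536, 537, 536, 536]
back 216 [530, 529, 530, 527, 526, 519, 520, 512, 517, 512, 512, 512, 513, 532, 459, 429, 439, 418, 322, 323, 329, 331, 330, 332, 329, 328, 327, 325]
```

Module A sits on the plate within 1 mm of the target. Next I check B.

```bash
python3 -m crank '[[[-0.37,1,0.15,0,0,0],[-0.37,1,0.15,0,0,0],[-0.37,1,0.15,0,0,0],[-0.37,1,0.15,0,0,0],[-0.37,1,0.15,0,0,0],[-0.37,1,0.15,0,0,0],[-0.37,1,0.15,0,0,0],[-0.37,1,0.15,0,0,0],[-0.37,1,0.15,0,0,0],[-0.37,1,0.15,0,0,0],[-0.37,1,0.15,0,0,0],[-0.37,1,0.15,0,0,0],[-0.37,1,0.15,0,0,0],[-0.37,1,0.15,0,0,0],[-0.37,1,0.15,0,0,0],[-0.37,1,0.15,0,0,0],[-0.37,1,0.15,0,0,0],[-0.37,1,0.15,0,0,0],[-0.37,1,0.15,0,0,0],[-0.37,1,0.15,0,0,0]]]'
python3 -m crank '[[[0,0,0,0,0,0],[0,0,0,0,0,0],[0,0,0,0,0,0]]]'
python3 - <<'E'
from h import *
where(); im,m=cam("wrist"); save(im,"w8.png"); modules(im,m); plan(.4284,.4062,.016,180-6.3)
E
```

```text
time: 30.53
ee_pos: [0.4017, 0.3841, 0.2471]
tcp_rot: [-179.9, -0.1, -180.0]
wrist_force: [-0.1, 0.8, -0.9]
opening: 0.0857
grasp_force: 0.0
time: 30.78
ee_pos: [0.4023, 0.383, 0.2473]
tcp_rot: [-179.9, -0.1, -180.0]
wrist_force: [-0.1, 0.4, 0.4]
opening: 0.0854
grasp_force: 0.0
30.78 [0.4023 0.383  0.2473] [-1.7992e+02 -6.0000e-02 -1.7996e+02] F [-0.1  0.4  0.4] op 0.0854 g 0.0 q [43.6  5.8 10.6 94.9 -0.  43.6]
[559.5 423.8 102.1  56.5  15.5] px (320, 254, 65, 83)
[483.1 286.8 116.   67.7  13.1] px (187, 182, 85, 105)
[427.8 406.8  97.7  56.3  -6.3] px (310, 141, 64, 93)
[373.5 136.6 116.9  49.1 -80.7] px (11, 103, 112, 63)
now [0.4025 0.3827 0.2476] [-1.7994e+02 -4.0000e-02 -1.8000e+02] t 30.83 units xyz [  1.295   1.174 -11.579] turn -0.916
```

```bash
python3 -m crank '[[[0.131,0.12,-0.7,0,0,-0.092],[0.131,0.12,-0.7,0,0,-0.092],[0.131,0.12,-0.7,0,0,-0.092],[0.131,0.12,-0.7,0,0,-0.092],[0.131,0.12,-0.7,0,0,-0.092],[0.131,0.12,-0.7,0,0,-0.092],[0.131,0.12,-0.7,0,0,-0.092],[0.131,0.12,-0.7,0,0,-0.092],[0.131,0.12,-0.7,0,0,-0.092],[0.131,0.12,-0.7,0,0,-0.092],[0,0,-0.9,0,0,0],[0,0,-0.9,0,0,0],[0,0,-0.9,0,0,0],[0,0,-0.9,0,0,0],[0,0,-0.6,0,0,0],[0,0,-0.38,0,0,0],[0,0,0,0,0,0],[0,0,0,0,0,0]]]'
python3 -m crank '[[[0,0,0,0,0,0],[0,0,0,0,0,0],[0,0,0,0,0,0],[0,0,0,0,0,0],[0,0,0,0,0,0],[0,0,0,0,0,0],[0,0,0,0,0,0],[0,0,0,0,0,0]]]' 0 50
python3 -m crank '[[[0,0,0.3,0,0,0],[0,0,0.6,0,0,0],[0,0,0.9,0,0,0],[0,0,0.9,0,0,0.13],[0,0,0.9,0,0,0.13],[0,0,0.9,0,0,0.13],[0,0,0.9,0,0,0.13],[0,0,0.9,0,0,0.13],[0,0,0.9,0,0,0.13],[0,0,0.9,0,0,0.14],[0,0,0,0,0,0],[0,0,0,0,0,0]]]'
cat >> h.py <<'E'
def held_off(n,top=.007):
    im,m,k,o=held(n); p=bot.get_obs()["ee_pos"]; g=im.sum(2).astype(int)
    def edge(v,i0,rng):   # strongest bright step around
        s=np.abs(np.diff(v.astype(float)));return s
    for c in (270,300,335,365): print("col",c,"rows 155+",g[155:182,c].tolist())
    r=230; print("row230 L 240+",g[r,240:258].tolist(),"R 378+",g[r,378:398].tolist())
    for e in range(166,176): print(e,round((ray(m,[[318,e]],p[2]-top)-p)[0,0]*1000,1),end="; ")
    print()
E
python3 -c "
from h import *
held_off('h2')"
```

```text
time: 32.33
ee_pos: [0.4289, 0.4072, 0.017]
tcp_rot: [180.0, 0.0, 173.7]
wrist_force: [-0.1, -0.6, 0.5]
opening: 0.0858
grasp_force: 0.0
time: 33.0
ee_pos: [0.4292, 0.408, 0.0182]
tcp_rot: [179.9, 0.1, 173.7]
wrist_force: [-0.8, -1.1, 6.5]
opening: 0.0544
grasp_force: 53.8
time: 34.0
ee_pos: [0.429, 0.4078, 0.1798]
tcp_rot: [179.9, 0.1, 180.0]
wrist_force: [-0.7, -0.3, -1.9]
opening: 0.0544
grasp_force: 53.2
34.05 [0.4286 0.4074 0.1784] [180.    -0.   179.99] F [-1.1  0.5 -3. ] op 0.054 g 53.2 q [43.5  9.8  7.4 87.6  0.  43.6]
col 270 rows 155+ [290, 292, 295, 293, 294, 296, 295, 295, 298, 311, 217, 190, 194, 191, 185, 244, 565, 655, 642, 612, 605, 605, 607, 606, 606, 608, 606]
col 300 rows 155+ [297, 295, 296, 301, 298, 300, 297, 299, 298, 288, 332, 546, 546, 544, 547, 534, 527, 649, 647, 612, 606, 608, 611, 611, 609, 609, 609]
col 335 rows 155+ [298, 297, 293, 293, 296, 296, 304, 298, 295, 286, 329, 561, 549, 540, 554, 550, 532, 653, 649, 614, 610, 609, 609, 610, 609, 609, 609]
col 365 rows 155+ [289, 290, 288, 289, 294, 291, 292, 292, 297, 309, 204, 177, 180, 182, 162, 358, 551, 661, 649, 618, 612, 614, 616, 614, 616, 616, 614]
row230 L 240+ [295, 292, 295, 298, 295, 296, 305, 301, 530, 602, 639, 621, 611, 622, 631, 635, 635, 631] R 378+ [648, 643, 641, 641, 641, 641, 645, 659, 633, 485, 272, 301, 305, 307, 305, 309, 307, 303, 306, 306]
166 -49.5; 167 -49.2; 168 -48.8; 169 -48.4; 170 -48.0; 171 -47.6; 172 -47.2; 173 -46.8; 174 -46.4; 175 -46.0;
```

```bash
python3 -m crank '[[[0.276,-0.963,0,0,0,0],[0.276,-0.963,0,0,0,0],[0.276,-0.963,0,0,0,0],[0.276,-0.963,0,0,0,0],[0.276,-0.963,0,0,0,0],[0.276,-0.963,0,0,0,0],[0.276,-0.963,0,0,0,0],[0.276,-0.963,0,0,0,0],[0.276,-0.963,0,0,0,0],[0.276,-0.963,0,0,0,0],[0.276,-0.963,0,0,0,0],[0.276,-0.963,0,0,0,0]]]'
python3 -m crank '[[[0.276,-0.963,0,0,0,0],[0.276,-0.963,0,0,0,0],[0.276,-0.963,0,0,0,0],[0.276,-0.963,0,0,0,0],[0.276,-0.963,0,0,0,0],[0.276,-0.963,0,0,0,0],[0.276,-0.963,0,0,0,0],[0.276,-0.963,0,0,0,0],[0.276,-0.963,0,0,0,0],[0.276,-0.963,0,0,0,0],[0,0,0,0,0,0],[0,0,0,0,0,0],[0,0,-1,0,0,0],[0,0,-1,0,0,0],[0,0,-1,0,0,0],[0,0,-1,0,0,0],[0,0,-1,0,0,0],[0,0,-1,0,0,0],[0,0,0,0,0,0],[0,0,0,0,0,0]]]'
python3 -c "
from h import *
plan(.550,-.0164,.0365,180)"
```

```text
time: 35.05
ee_pos: [0.4944, 0.1751, 0.1771]
tcp_rot: [-180.0, -0.1, 180.0]
wrist_force: [0.0, 0.5, -1.0]
opening: 0.0544
grasp_force: 53.3
time: 36.72
ee_pos: [0.5489, -0.0155, 0.0576]
tcp_rot: [180.0, -0.2, -179.9]
wrist_force: [0.5, -0.1, -0.4]
opening: 0.0543
grasp_force: 53.6
now [ 0.5489 -0.0155  0.0576] [ 1.7999e+02 -1.7000e-01 -1.7994e+02] t 36.72 units xyz [ 0.056 -0.044 -1.055] turn -0.009
```

```bash
python3 -m crank '[[[0.03,-0.03,-0.4,0,0,0],[0,0,-0.3,0,0,0],[0,0,-0.2,0,0,0],[0,0,0,0,0,0],[0,0,0,0,0,0]]]'
python3 -m crank '[[[0,0,-0.03,0,0,0],[0,0,0,0,0,0]]]'
python3 -m crank '[[[0,0,-0.03,0,0,0],[0,0,0,0,0,0]]]'
```

```text
time: 37.13
ee_pos: [0.5507, -0.0169, 0.0408]
tcp_rot: [180.0, -0.0, -180.0]
wrist_force: [-0.3, 0.2, -1.5]
opening: 0.0544
grasp_force: 53.7
time: 37.3
ee_pos: [0.5509, -0.0169, 0.0404]
tcp_rot: [-180.0, 0.0, -180.0]
wrist_force: [-0.7, 0.6, -2.4]
opening: 0.0543
grasp_force: 53.7
time: 37.47
ee_pos: [0.5507, -0.0169, 0.0396]
tcp_rot: [180.0, 0.0, -180.0]
wrist_force: [-0.6, 0.6, -1.8]
opening: 0.0544
grasp_force: 53.7
```

```bash
python3 -m crank '[[[-0.04,0.02,-0.06,0,0,0],[0,0,-0.06,0,0,0],[0,0,-0.04,0,0,0],[0,0,0,0,0,0],[0,0,0,0,0,0]]]'
python3 -m crank '[[[0,0,-0.04,0,0,0],[0,0,0,0,0,0]]]'
```

```text
time: 37.88
ee_pos: [0.5499, -0.0165, 0.0363]
tcp_rot: [-180.0, -0.0, -180.0]
wrist_force: [0.4, -0.8, -2.3]
opening: 0.0547
grasp_force: 53.7
time: 38.05
ee_pos: [0.5499, -0.0165, 0.0362]
tcp_rot: [180.0, 0.0, -180.0]
wrist_force: [-2.4, -0.4, 4.8]
opening: 0.0545
grasp_force: 54.4
```

Contact. I'll release, lift, check the pile and head for C.

```bash
python3 -m crank '[[[0,0,0,0,0,0],[0,0,0,0,0,0],[0,0,0,0,0,0],[0,0,0,0,0,0],[0,0,0,0,0,0],[0,0,0,0,0,0]]]' 1
python3 -m crank '[[[0,0,0.4,0,0,0],[0,0,0.8,0,0,0],[0,0,1,0,0,0],[0,0,1,0,0,0],[0,0,1,0,0,0],[0,0,1,0,0,0],[0,0,1,0,0,0],[0,0,1,0,0,0],[0,0,0.5,0,0,0],[0,0,0,0,0,0],[0,0,0,0,0,0]]]'
cat >> h.py <<'E'
def pile(n,zt,cx=.550,cy=-.0165):
    where(); im,m=cam("wrist"); save(im,n+".png"); g=im.sum(2).astype(int)
    for dx in (-.03,0,.03):
        p=proj(m,[[cx+dx,cy-.028,zt],[cx+dx,cy+.028,zt]]);r=int(round(p[0,1]))
        for q in p: a=int(q[0])-10; print("row",r,"expect",round(q[0],1),"from",a,g[r,a:a+21].tolist())
    for dy in (-.018,.018):
        p=proj(m,[[cx-.048,cy+dy,zt],[cx+.048,cy+dy,zt]])
        for q in p: a=int(q[1])-10;c=int(round(q[0])); print("col",c,"expect",round(q[1],1),"from",a,g[a:a+21,c].tolist())
E
python3 -c "
from h import *
pile('p2',.030)"
```

```text
time: 38.55
ee_pos: [0.5499, -0.0165, 0.0354]
tcp_rot: [-180.0, -0.0, -180.0]
wrist_force: [-0.5, 0.2, 0.4]
opening: 0.0855
grasp_force: 0.0
time: 39.47
ee_pos: [0.5501, -0.0165, 0.1895]
tcp_rot: [-180.0, 0.0, -180.0]
wrist_force: [-0.6, -0.2, -1.2]
opening: 0.0854
grasp_force: 0.0
39.47 [ 0.5501 -0.0165  0.1895] [-1.8000e+02  3.0000e-02 -1.7997e+02] F [-0.6 -0.2 -1.2] op 0.0854 g 0.0 q [-1.7  4.2  2.5 88.3 -0.  -1.7]
row 149 expect 282.7 from 272 [385, 390, 387, 356, 351, 488, 512, 502, 501, 509, 511, 466, 542, 519, 530, 536, 535, 530, 541, 544, 532]
row 149 expect 352.2 from 342 [546, 536, 541, 540, 544, 545, 537, 534, 542, 545, 428, 499, 494, 489, 499, 375, 345, 353, 353, 352, 349]
row 185 expect 283.8 from 273 [391, 395, 394, 357, 355, 399, 520, 502, 495, 497, 501, 459, 542, 512, 527, 537, 529, 523, 532, 538, 532]
row 185 expect 351.1 from 341 [541, 528, 527, 538, 541, 542, 528, 532, 538, 536, 415, 501, 490, 489, 499, 379, 348, 355, 359, 362, 358]
row 218 expect 284.8 from 274 [394, 394, 391, 366, 396, 391, 557, 544, 527, 530, 493, 453, 537, 508, 526, 530, 525, 518, 533, 533, 527]
row 218 expect 350.1 from 340 [548, 533, 526, 532, 546, 548, 532, 532, 542, 547, 416, 499, 489, 486, 502, 391, 349, 362, 366, 362, 365]
col 295 expect 126.2 from 116 [481, 472, 466, 468, 468, 473, 504, 243, 136, 163, 476, 558, 540, 536, 536, 536, 535, 536, 536, 534, 536]
col 297 expect 237.7 from 227 [293, 545, 538, 533, 533, 532, 533, 533, 538, 561, 326, 314, 331, 332, 329, 323, 325, 323, 322, 323, 321]
col 340 expect 126.1 from 116 [471, 468, 463, 462, 462, 471, 506, 232, 115, 148, 475, 561, 548, 542, 541, 541, 544, 542, 541, 540, 543]
col 338 expect 237.7 from 227 [325, 552, 546, 540, 539, 542, 541, 542, 548, 573, 332, 317, 327, 326, 328, 325, 327, 326, 331, 329, 329]
```

The pile is flush to the pixel. Now module C.

```bash
python3 -m crank '[[[-0.1,1,0.1,0,0,0],[-0.15,1,0.1,0,0,0],[-0.15,1,0.1,0,0,0],[-0.15,1,0.1,0,0,0],[-0.15,1,0.1,0,0,0],[-0.15,1,0.1,0,0,0],[-0.15,1,0.1,0,0,0],[-0.15,1,0.1,0,0,0],[-0.15,1,0.1,0,0,0],[-0.15,1,0.1,0,0,0],[-0.15,1,0.1,0,0,0],[-0.15,1,0.1,0,0,0],[-0.15,1,0.1,0,0,0],[-0.15,1,0.1,0,0,0],[-0.15,1,0.1,0,0,0],[-0.15,1,0.1,0,0,0],[-0.15,1,0.1,0,0,0],[-0.15,1,0.1,0,0,0],[-0.15,1,0.1,0,0,0],[-0.15,1,0.1,0,0,0]]]'
python3 -m crank '[[[0,0.9,0,0,0,0.3],[0,0.9,0,0,0,0.3],[0,0,0,0,0,0.3],[0,0,0,0,0,0.3],[0,0,0,0,0,0.3],[0,0,0,0,0,0.3],[0,0,0,0,0,0.3],[0,0,0,0,0,0.15],[0,0,0,0,0,0],[0,0,0,0,0,0]]]'
python3 - <<'E'
from h import *
where(); im,m=cam("wrist"); save(im,"w9.png"); modules(im,m); plan(.5620,.4245,.016,180+15.4)
E
```

```text
time: 41.18
ee_pos: [0.4903, 0.3842, 0.2277]
tcp_rot: [-179.9, -0.1, -180.0]
wrist_force: [-0.0, 0.5, 0.2]
opening: 0.0853
grasp_force: 0.0
time: 42.02
ee_pos: [0.4908, 0.4194, 0.2286]
tcp_rot: [-180.0, -0.1, -164.6]
wrist_force: [-0.4, 0.8, -0.2]
opening: 0.0852
grasp_force: 0.0
42.02 [0.4908 0.4194 0.2286] [-1.7997e+02 -7.0000e-02 -1.6456e+02] F [-0.4  0.8 -0.2] op 0.0852 g 0.0 q [40.5 18.3 23.2 95.  -0.  25.1]
[684.  584.2 110.4  72.3  11.3] px (376, 318, 65, 79)
[561.4 424.4  98.6  56.4  15.4] px (276, 189, 56, 88)
[482.6 286.7 112.2  67.8  13.1] px (143, 61, 80, 123)
now [0.4908 0.4194 0.2288] [-1.7998e+02 -5.0000e-02 -1.6456e+02] t 42.07 units xyz [  3.56    0.254 -10.641] turn -0.005
```

```bash
python3 -m crank '[[[0.359,0.027,-0.6,0,0,0],[0.359,0.027,-0.6,0,0,0],[0.359,0.027,-0.6,0,0,0],[0.359,0.027,-0.6,0,0,0],[0.359,0.027,-0.6,0,0,0],[0.359,0.027,-0.6,0,0,0],[0.359,0.027,-0.6,0,0,0],[0.359,0.027,-0.6,0,0,0],[0.359,0.027,-0.6,0,0,0],[0.359,0.027,-0.6,0,0,0],[0,0,-0.9,0,0,0],[0,0,-0.9,0,0,0],[0,0,-0.9,0,0,0],[0,0,-0.9,0,0,0],[0,0,-0.6,0,0,0],[0,0,-0.44,0,0,0],[0,0,0,0,0,0],[0,0,0,0,0,0]]]'
python3 -m crank '[[[0,0,0,0,0,0],[0,0,0,0,0,0],[0,0,0,0,0,0],[0,0,0,0,0,0],[0,0,0,0,0,0],[0,0,0,0,0,0],[0,0,0,0,0,0],[0,0,0,0,0,0]]]' 0 50
python3 -m crank '[[[0,0,0.3,0,0,0],[0,0,0.6,0,0,0],[0,0,0.9,0,0,0],[0,0,0.9,0,0,-0.32],[0,0,0.9,0,0,-0.32],[0,0,0.9,0,0,-0.32],[0,0,0.9,0,0,-0.32],[0,0,0.9,0,0,-0.32],[0,0,0.9,0,0,-0.32],[0,0,0.9,0,0,-0.32],[0,0,0,0,0,0],[0,0,0,0,0,0]]]'
python3 -c "
from h import *
held_off('h3')"
```

```text
time: 43.57
ee_pos: [0.5628, 0.4249, 0.0167]
tcp_rot: [-180.0, -0.0, -164.5]
wrist_force: [-0.8, 0.6, 1.7]
opening: 0.0852
grasp_force: 0.0
time: 44.23
ee_pos: [0.5633, 0.4254, 0.0184]
tcp_rot: [179.9, 0.1, -164.5]
wrist_force: [-0.1, -0.1, 6.4]
opening: 0.0541
grasp_force: 54.1
time: 45.23
ee_pos: [0.5631, 0.4252, 0.18]
tcp_rot: [179.9, 0.1, -179.8]
wrist_force: [0.4, 0.1, -2.9]
opening: 0.0545
grasp_force: 53.3
45.28 [0.5627 0.4249 0.1784] [-180.      0.   -179.83] F [-0.   0.5 -2.5] op 0.0544 g 53.3 q [37.1 26.5 28.4 91.9 -0.  36.9]
col 270 rows 155+ [290, 291, 291, 293, 290, 296, 291, 292, 302, 276, 189, 192, 195, 187, 144, 567, 618, 646, 617, 605, 602, 605, 605, 605, 607, 603, 603]
col 300 rows 155+ [294, 294, 297, 297, 296, 298, 300, 298, 291, 262, 550, 544, 540, 543, 536, 522, 613, 649, 623, 604, 606, 606, 606, 609, 606, 607, 606]
col 335 rows 155+ [288, 291, 295, 290, 296, 296, 297, 297, 290, 260, 562, 544, 539, 548, 553, 529, 614, 652, 623, 606, 606, 604, 608, 609, 609, 609, 606]
col 365 rows 155+ [288, 287, 286, 287, 288, 285, 289, 293, 299, 270, 179, 179, 177, 178, 135, 557, 625, 657, 626, 609, 611, 612, 613, 612, 613, 613, 612]
row230 L 240+ [305, 300, 300, 301, 308, 306, 298, 287, 426, 662, 637, 617, 610, 618, 626, 634, 631, 630] R 378+ [643, 640, 638, 636, 638, 638, 642, 658, 628, 450, 274, 295, 303, 303, 304, 308, 298, 302, 303, 299]
166 -49.5; 167 -49.1; 168 -48.7; 169 -48.3; 170 -47.9; 171 -47.5; 172 -47.1; 173 -46.8; 174 -46.4; 175 -46.0;
```

```bash
python3 -m crank '[[[-0.027,-0.96,0,0,0,-0.025],[-0.027,-0.96,0,0,0,0],[-0.027,-0.96,0,0,0,0],[-0.027,-0.96,0,0,0,0],[-0.027,-0.96,0,0,0,0],[-0.027,-0.96,0,0,0,0],[-0.027,-0.96,0,0,0,0],[-0.027,-0.96,0,0,0,0],[-0.027,-0.96,0,0,0,0],[-0.027,-0.96,0,0,0,0],[-0.027,-0.96,0,0,0,0],[-0.027,-0.96,0,0,0,0]]]'
python3 -m crank '[[[-0.027,-0.96,0,0,0,0],[-0.027,-0.96,0,0,0,0],[-0.027,-0.96,0,0,0,0],[-0.027,-0.96,0,0,0,0],[-0.027,-0.96,0,0,0,0],[-0.027,-0.96,0,0,0,0],[-0.027,-0.96,0,0,0,0],[-0.027,-0.96,0,0,0,0],[-0.027,-0.96,0,0,0,0],[-0.027,-0.96,0,0,0,0],[-0.027,-0.96,0,0,0,0],[0,0,0,0,0,0],[0,0,-0.9,0,0,0],[0,0,-0.9,0,0,0],[0,0,-0.9,0,0,0],[0,0,-0.9,0,0,0],[0,0,-0.9,0,0,0],[0,0,-0.9,0,0,0],[0,0,-0.5,0,0,0],[0,0,0,0,0,0]]]'
python3 -m crank '[[[0,0,-0.1,0,0,0],[0,0,0,0,0,0],[0,0,0,0,0,0],[0,0,0,0,0,0]]]'
python3 -c "
from h import *
plan(.5502,-.0165,.0484,180)"
```

```text
time: 46.28
ee_pos: [0.5554, 0.1934, 0.1769]
tcp_rot: [-180.0, -0.1, 180.0]
wrist_force: [0.1, 0.7, -1.5]
opening: 0.0543
grasp_force: 53.3
time: 47.95
ee_pos: [0.5483, -0.0163, 0.0573]
tcp_rot: [180.0, -0.3, 180.0]
wrist_force: [0.7, 0.3, -1.8]
opening: 0.0542
grasp_force: 53.4
time: 48.28
ee_pos: [0.5508, -0.0167, 0.0597]
tcp_rot: [-180.0, 0.1, 179.9]
wrist_force: [1.1, -0.4, -2.3]
opening: 0.0544
grasp_force: 53.4
now [ 0.5508 -0.0167  0.0597] [-1.8000e+02  9.0000e-02  1.7992e+02] t 48.28 units xyz [-0.031  0.009 -0.565] turn 0.011
```

```bash
python3 -m crank '[[[-0.03,0.01,-0.2,0,0,0],[0,0,-0.15,0,0,0],[0,0,-0.1,0,0,0],[0,0,-0.06,0,0,0],[0,0,0,0,0,0],[0,0,0,0,0,0]]]'
python3 -m crank '[[[0,0,-0.05,0,0,0],[0,0,0,0,0,0],[0,0,0,0,0,0]]]'
```

```text
time: 48.78
ee_pos: [0.5497, -0.0165, 0.0484]
tcp_rot: [180.0, 0.0, 179.9]
wrist_force: [0.3, 0.8, -1.9]
opening: 0.0544
grasp_force: 53.5
time: 49.03
ee_pos: [0.5497, -0.0165, 0.0483]
tcp_rot: [180.0, 0.0, 179.9]
wrist_force: [-2.9, -0.1, 6.4]
opening: 0.0544
grasp_force: 54.2
```

```bash
python3 -m crank '[[[0,0,0,0,0,0],[0,0,0,0,0,0],[0,0,0,0,0,0],[0,0,0,0,0,0],[0,0,0,0,0,0],[0,0,0,0,0,0]]]' 1
python3 -m crank '[[[0,0,0.4,0,0,0],[0,0,0.8,0,0,0],[0,0,1,0,0,0],[0,0,1,0,0,0],[0,0,1,0,0,0],[0,0,1,0,0,0],[0,0,1,0,0,0],[0,0,1,0,0,0],[0,0,0,0,0,0],[0,0,0,0,0,0]]]'
python3 - <<'E'
from h import *
pile('p3',.042)
im,m=cam("scene");save(im,"s3.png");modules(im,m)
print("tray px",np.round(proj(m,[.454,-.37,.01])))
d=(im.max(2)<60).astype(np.uint8)
a=cv2.resize(cv2.imread("pics/p3.png"),(480,300));b=cv2.imread("pics/s3.png")[140:280,140:450]
b=cv2.resize(b,(620,280)); out=np.zeros((590,620,3),np.uint8);out[:300,:480]=a;out[305:585]=b;cv2.imwrite("pics/c3.png",out)
E
```

```text
time: 49.53
ee_pos: [0.5497, -0.0165, 0.0474]
tcp_rot: [180.0, -0.0, 179.9]
wrist_force: [-0.1, 1.2, 0.3]
opening: 0.0854
grasp_force: 0.0
time: 50.37
ee_pos: [0.5502, -0.0165, 0.193]
tcp_rot: [-180.0, 0.1, 179.9]
wrist_force: [0.5, 0.0, -0.7]
opening: 0.0855
grasp_force: 0.0
50.37 [ 0.5502 -0.0165  0.193 ] [-1.7999e+02  1.5000e-01  1.7992e+02] F [ 0.5  0.  -0.7] op 0.0855 g 0.0 q [-1.7  4.1  2.8 88.6 -0.  -1.6]
row 150 expect 281.6 from 271 [360, 365, 365, 364, 365, 355, 400, 526, 508, 503, 508, 474, 544, 525, 531, 545, 537, 532, 538, 552, 538]
row 150 expect 353.2 from 343 [545, 538, 544, 544, 547, 546, 544, 540, 546, 556, 440, 498, 497, 470, 338, 353, 357, 358, 356, 353, 357]
row 187 expect 282.8 from 272 [360, 361, 370, 370, 367, 364, 362, 490, 516, 499, 499, 447, 542, 523, 530, 542, 537, 527, 532, 544, 537]
row 187 expect 352.1 from 342 [542, 533, 533, 541, 544, 544, 534, 536, 542, 539, 419, 496, 497, 470, 346, 359, 362, 365, 363, 366, 361]
row 222 expect 284.0 from 273 [372, 369, 366, 364, 366, 366, 356, 403, 521, 508, 494, 436, 535, 519, 521, 530, 531, 526, 528, 534, 539]
row 
[... 169 characters left out ...]
62, 461, 460, 468, 498, 243, 144, 148, 165, 479, 557, 543, 539, 540, 539, 541, 539, 542, 539, 538]
col 296 expect 241.3 from 231 [550, 541, 538, 536, 536, 536, 538, 545, 568, 333, 317, 324, 326, 323, 322, 325, 325, 326, 326, 327, 330]
col 341 expect 126.7 from 116 [463, 458, 455, 460, 464, 501, 176, 120, 134, 151, 478, 568, 556, 549, 548, 548, 550, 549, 549, 554, 549]
col 339 expect 241.2 from 231 [560, 552, 552, 550, 549, 549, 550, 559, 584, 339, 322, 331, 335, 336, 335, 338, 338, 339, 339, 336, 337]
[ 673.6 -309.   121.4   63.4   30. ] px (182, 231, 25, 31)
[481.6 287.  122.2  68.3  13.2] px (363, 181, 26, 32)
[ 450.4 -372.1  120.9   68.1    3.4] px (174, 175, 22, 29)
tray px [[185. 190.]]
```

View pics/c3.png

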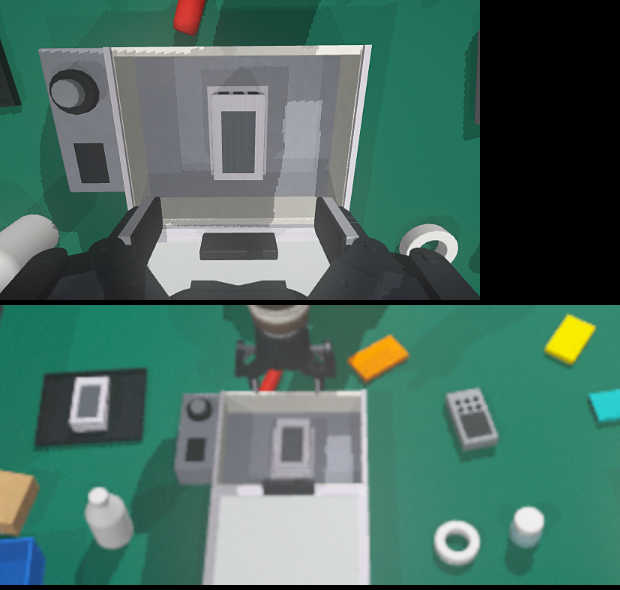

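The image shows the chamber pile square on the plate at (238,135), the tray pile at (90,405), and only the meter, tape, cup and decoys left on the bench. Now I shut the window.

```bash
python3 -m crank '[[[0.378,0,0,0,0,-0.935],[0.378,0,0,0,0,-0.935],[0.378,0,0,0,0,-0.935],[0.378,0,0,0,0,-0.935],[0.378,0,0,0,0,-0.935],[0.378,0,0,0,0,-0.935],[0.378,0,0,0,0,-0.935],[0.378,0,0,0,0,-0.935],[0.378,0,0,0,0,-0.935],[0.378,0,0,0,0,-0.935],[0.378,0,0,0,0,-0.935],[0.378,0,0,0,0,-0.935],[0.378,0,0,0,0,-0.935],[0.378,0,0,0,0,-0.935],[0,0,-0.86,0,0,0],[0,0,-0.86,0,0,0],[0,0,-0.86,0,0,0],[0,0,-0.86,0,0,0],[0,0,-0.86,0,0,0],[0,0,-0.8,0,0,0]]]'
python3 -m crank '[[[0,0,0,0,0,0],[0,0,0,0,0,0],[0,0,0,0,0,0],[0,0,0,0,0,0],[0,0,0,0,0,0],[0,0,0,0,0,0],[0,0,0,0,0,0],[0,0,0,0,0,0],[0,0,0,0,0,0],[0,0,0,0,0,0]]]' 0 40
```

```text
time: 52.13
ee_pos: [0.6546, -0.0165, 0.087]
tcp_rot: [-179.9, -0.0, 89.9]
wrist_force: [0.6, -0.2, 0.1]
opening: 0.0855
grasp_force: 0.0
time: 52.97
ee_pos: [0.6561, -0.0165, 0.0906]
tcp_rot: [179.9, 0.0, 89.9]
wrist_force: [0.8, -0.6, 5.8]
opening: 0.0114
grasp_force: 40.4
```

```bash
python3 -m crank '[[[-0.3,0,0.05,0,0,0],[-0.55,0,0,0,0,0],[-0.55,0,0,0,0,0],[-0.55,0,0,0,0,0],[-0.55,0,0,0,0,0],[-0.55,0,0,0,0,0],[-0.55,0,0,0,0,0],[-0.55,0,0,0,0,0],[-0.55,0,0,0,0,0],[-0.55,0,0,0,0,0],[-0.55,0,0,0,0,0],[-0.55,0,0,0,0,0],[-0.55,0,0,0,0,0],[-0.55,0,0,0,0,0],[-0.55,0,0,0,0,0],[-0.55,0,0,0,0,0],[-0.55,0,0,0,0,0],[-0.3,0,0,0,0,0],[0,0,0,0,0,0],[0,0,0,0,0,0]]]'
```

```text
time: 54.63
ee_pos: [0.4699, -0.0177, 0.0907]
tcp_rot: [179.6, 0.2, 89.9]
wrist_force: [18.1, -8.6, -10.0]
opening: 0.011
grasp_force: 42.1
```

```bash
python3 -m crank '[[[-0.15,0,0,0,0,0],[-0.15,0,0,0,0,0],[0,0,0,0,0,0],[0,0,0,0,0,0]]]'
```

```text
time: 54.97
ee_pos: [0.4695, -0.0177, 0.0908]
tcp_rot: [179.0, 0.2, 89.9]
wrist_force: [53.1, -8.4, -31.1]
opening: 0.0113
grasp_force: 43.4
```

The window is at its shut stop. I'll release it and fix the button position across two views.

```bash
python3 -m crank '[[[0.2,0,-0.05,0,0,0],[0.15,0,0,0,0,0],[0,0,0,0,0,0],[0,0,0,0,0,0]]]'
python3 -m crank '[[[0,0,0,0,0,0],[0,0,0,0,0,0],[0,0,0,0,0,0],[0,0,0,0,0,0],[0,0,0,0,0,0],[0,0,0,0,0,0],[0,0,0,0,0,0],[0,0,0.5,0,0,0],[0,0,1,0,0,0],[-0.2,-0.2,1,0,0,0.9],[-0.2,-0.2,1,0,0,0.9],[-0.2,-0.2,1,0,0,0.9],[-0.2,-0.2,1,0,0,0.9],[-0.2,-0.2,0.5,0,0,0.9],[-0.2,-0.2,0,0,0,0.9],[-0.2,-0.2,0,0,0,0.9],[-0.2,-0.2,0,0,0,0.9],[-0.2,-0.2,0,0,0,0.9],[-0.2,-0.2,0,0,0,0.9]]]' 1
python3 -m crank '[[[-0.2,-0.2,0,0,0,0.9],[-0.2,-0.2,0,0,0,0.9],[-0.2,-0.2,0,0,0,0.9],[-0.2,-0.2,0,0,0,0.9],[0,0,0,0,0,0.5],[0,0,0,0,0,0],[0,0,0,0,0,0]]]'
python3 - <<'E'
from h import *
import pickle
where(); im,m=cam("wrist"); save(im,"w10.png"); np.save("w10.npy",im)
def btn(im,m,guess,rad):
    g=cv2.medianBlur(cv2.cvtColor(im,cv2.COLOR_RGB2GRAY),3); u,v=np.round(proj(m,guess)[0]).astype(int); s=int(rad*1.6)
    c=g[v-s:v+s,u-s:u+s]; k=(c>75).astype(np.uint8)
    best=None
    for q in cv2.findContours(k,cv2.RETR_LIST,cv2.CHAIN_APPROX_NONE)[0]:
        (x,y),r=cv2.minEnclosingCircle(q); ar=cv2.contourArea(q)
        if ar>100 and ar>.75*np.pi*r*r and r<s*.9:
            M=cv2.moments(q);print("blob",round(M["m10"]/M["m00"]+u-s,1),round(M["m01"]/M["m00"]+v-s,1),"r",round(r,1),"area",ar); best=(M["m10"]/M["m00"]+u-s,M["m01"]/M["m00"]+v-s)
    return best
im1=np.load("w1.npy");m1=pickle.load(open("w1.pkl","rb"))
ps=[]
for i,mm,r in ((im1,m1,16),(im,m,28)):
    b=btn(i,mm,[.4946,-.1743,.064],r); 
    if b: ps.append((mm,b)); print([np.round(ray(mm,b,z)[0],4).tolist() for z in (.058,.064,.07)])
# handle check
g=im.sum(2).astype(int); a=proj(m,[[.462,-.0165,.095],[.474,-.0165,.095]]);print("handle rows",a.tolist()); r0=int(a[0,1])-12; print(r0,g[r0:r0+50,int(a[0,0])].tolist())
E
```

```text
time: 55.3
ee_pos: [0.4699, -0.0177, 0.0906]
tcp_rot: [179.8, 0.2, 89.9]
wrist_force: [6.4, -7.6, 4.7]
opening: 0.0112
grasp_force: 44.3
time: 56.88
ee_pos: [0.4283, -0.0566, 0.2103]
tcp_rot: [180.0, 0.0, 152.1]
wrist_force: [-0.2, 1.0, 0.8]
opening: 0.0854
grasp_force: 0.0
time: 57.47
ee_pos: [0.4126, -0.0725, 0.2101]
tcp_rot: [-180.0, 0.0, 179.9]
wrist_force: [0.2, 0.4, 0.0]
opening: 0.0852
grasp_force: 0.0
57.47 [ 0.4126 -0.0725  0.2101] [-1.8000e+02  4.0000e-02  1.7986e+02] F [0.2 0.4 0. ] op 0.0852 g 0.0 q [-10.  -13.6 -11.8  91.7   0.   -9.8]
blob 182.2 154.9 r 11.4 area 343.5
blob 186.1 152.6 r 19.9 area 1117.5
[[0.4965, -0.1729, 0.058], [0.4954, -0.1707, 0.064], [0.4943, -0.1684, 0.07]]
handle rows [[391.95544933227063, 263.62082907069316], [390.98967189781536, 277.664020146544]]
251 [185, 188, 195, 194, 196, 200, 198, 202, 199, 203, 209, 206, 213, 212, 218, 229, 230, 233, 238, 235, 238, 239, 243, 240, 243, 200, 449, 698, 675, 665, 664, 665, 666, 665, 665, 665, 667, 670, 658, 614, 616, 615, 617, 617, 616, 616, 616, 619, 615, 617]
```

Run:
```python
from h import *
import pickle
m1=pickle.load(open("w1.pkl","rb"));m=bot.camera_model("wrist")
im=np.load("w10.npy"); u,v=np.round(proj(m,[.4946,-.1743,.064])[0]).astype(int);print(u,v)
A=[np.round(ray(m1,[183.3,154],z)[0],4).tolist() for z in (.058,.064,.07)];print("w1",A)
for b in ([182.2,154.9],[186.1,152.6]): print("w10",[np.round(ray(m,b,z)[0],4).tolist() for z in (.058,.064,.07)])
a=cv2.resize(im[max(v-60,0):v+60,max(u-70,0):u+70],None,fx=3,fy=3)
b=cv2.resize(np.load("w1.npy")[124:184,148:218],None,fx=6,fy=6)
save(np.hstack([a[:360,:400],b[:360,:400]]),"btn.png"); print(a.shape,b.shape)
```

```text
200 281
w1 [[0.4981, -0.1765, 0.058], [0.497, -0.1742, 0.064], [0.4959, -0.1719, 0.07]]
w10 [[0.3857, -0.1789, 0.058], [0.3845, -0.1766, 0.064], [0.3834, -0.1743, 0.07]]
w10 [[0.3839, -0.1756, 0.058], [0.3827, -0.1734, 0.064], [0.3816, -0.1711, 0.07]]
(360, 420, 3) (360, 420, 3)
```

View pics/btn.png

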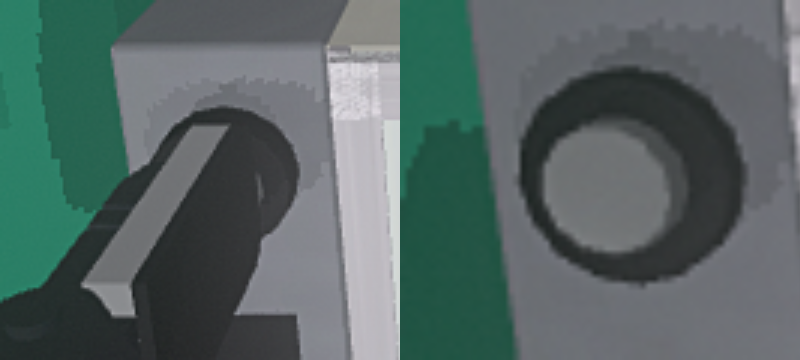

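The right crop (from w1) shows the button top at pixel (182.2,155) and the ring centre at (186.1,152.6). Both agree on (0.496, -0.1725), top near z=0.072. I'll press it with closed fingers.

```bash
python3 -m crank '[[[0.418,-0.5,0,0,0,0],[0.418,-0.5,0,0,0,0],[0.418,-0.5,0,0,0,0],[0.418,-0.5,0,0,0,0],[0.418,-0.5,0,0,0,0],[0.418,-0.5,0,0,0,0],[0.418,-0.5,0,0,0,0],[0.418,-0.5,0,0,0,0],[0.418,-0.5,0,0,0,0],[0.418,-0.5,0,0,0,0],[0,0,-0.9,0,0,0],[0,0,-0.9,0,0,0],[0,0,-0.9,0,0,0],[0,0,-0.9,0,0,0],[0,0,-0.9,0,0,0],[0,0,-0.5,0,0,0],[0,0,-0.3,0,0,0],[0,0,-0.2,0,0,0],[0,0,0,0,0,0],[0,0,0,0,0,0]]]' 0 40
python3 -m crank '[[[0,0,-0.1,0,0,0],[0,0,-0.1,0,0,0],[0,0,0,0,0,0]]]'
```

```text
time: 59.18
ee_pos: [0.4965, -0.1728, 0.1002]
tcp_rot: [-180.0, 0.0, 180.0]
wrist_force: [0.1, -0.5, 0.2]
opening: -0.0002
grasp_force: 0.0
time: 59.43
ee_pos: [0.4962, -0.1725, 0.0956]
tcp_rot: [-180.0, 0.0, 180.0]
wrist_force: [-0.1, 0.5, -0.4]
opening: -0.0001
grasp_force: 0.0
```

```bash
python3 -m crank '[[[0,0,-0.1,0,0,0],[0,0,-0.1,0,0,0],[0,0,0,0,0,0]]]'
python3 -m crank '[[[0,0,-0.1,0,0,0],[0,0,-0.1,0,0,0],[0,0,0,0,0,0]]]'
python3 -m crank '[[[0,0,-0.1,0,0,0],[0,0,0,0,0,0],[0,0,0,0,0,0]]]'
```

```text
time: 59.68
ee_pos: [0.4963, -0.1725, 0.0915]
tcp_rot: [-180.0, 0.0, 180.0]
wrist_force: [-0.1, -0.8, 2.8]
opening: -0.0002
grasp_force: 1.7
time: 59.93
ee_pos: [0.4963, -0.1725, 0.0889]
tcp_rot: [-180.0, 0.1, 180.0]
wrist_force: [-3.8, 0.4, 12.9]
opening: 0.0
grasp_force: 6.2
time: 60.18
ee_pos: [0.4964, -0.1726, 0.0886]
tcp_rot: [-180.0, 0.2, 180.0]
wrist_force: [-9.9, 3.8, 27.7]
opening: 0.0002
grasp_force: 13.7
```

Bottomed out: 28 N against a spring of about 5 N. I'll retract and do a final check.

```bash
python3 -m crank '[[[0,0,0,0,0,0],[0,0,0.3,0,0,0],[0,0,0.8,0,0,0],[0,0,1,0,0,0],[0,0,1,0,0,0],[-0.5,0,1,0,0,0],[-0.8,0.8,1,0,0,0],[-0.8,0.8,1,0,0,0],[-0.8,0.8,1,0,0,0],[-0.8,0.8,1,0,0,0],[-0.8,0.8,0,0,0,0],[0,0.8,0,0,0,0],[0,0.5,0,0,0,0],[0,0,0,0,0,0],[0,0,0,0,0,0]]]'
python3 - <<'E'
from h import *
where(); im,m=cam("wrist"); save(im,"wf.png"); g=im.sum(2).astype(int)
a=proj(m,[[.462,-.03,.095],[.474,-.03,.095]]);print("handle rows",np.round(a,1).tolist()); r0=int(a[0,1])-8; print(r0,g[r0:r0+40,int(a[0,0])].tolist())
im,m=cam("scene");modules(im,m)
E
```

```text
time: 61.43
ee_pos: [0.4063, -0.0663, 0.247]
tcp_rot: [-180.0, -0.0, -179.9]
wrist_force: [-0.0, 0.5, 0.2]
opening: 0.0002
grasp_force: 0.0
61.43 [ 0.4063 -0.0663  0.247 ] [-1.7999e+02 -3.0000e-02 -1.7993e+02] F [-0.   0.5  0.2] op 0.0002 g 0.0 q [ -9.3 -13.8  -7.9  95.9  -0.   -9.3]
handle rows [[359.7, 249.7], [359.2, 262.2]]
241 [180, 186, 182, 186, 186, 183, 186, 187, 190, 197, 197, 211, 212, 214, 213, 211, 215, 211, 218, 200, 145, 597, 686, 669, 662, 663, 664, 663, 663, 662, 663, 663, 663, 665, 670, 609, 609, 611, 611, 610]
[ 673.6 -309.   121.4   63.4   30. ] px (182, 231, 25, 31)
[481.7 287.  122.2  68.3  13. ] px (363, 181, 26, 32)
[ 450.4 -372.1  120.9   68.1    3.4] px (174, 175, 22, 29)
```

```bash
python3 -c "
from workcell import bot
print(bot.job_done())"
```

```text
the job is handed in; nothing more can be done
None
```

The job is handed in: both tested modules are piled in the tray (flush to about 1–2 mm), the three waiting modules are stacked flush on the plate, the window is shut at its stop, and the start button was pressed until it bottomed; the hand-in returned no verdict.

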